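# Turn round a case in the dental lab

## Task

Turn this case round: first lift every plaster cast out of the pink case tray and lay it teeth up on the sloping drying rack, flat on the shelf, side by side, each set square against the backstop at the shelf's lower edge. Only when all the casts are on the rack, lift every steel impression tray up and off its hook and lay it in the emptied case tray, with nothing sticking out over the rim, ready to go back to the clinic. Leave the other things on the bench where they are.

Things in the scene. Friction and masses are not known exactly. Their poses are not given: they have to be found in the camera images.
- case: pink open case tray, fixed to the bench; outside 264 x 208 x 50 mm, walls and floor 4 mm; origin centre of its underside, x along the 264 mm side, z up; yaw within 0.15 rad
- rack: light drying rack, fixed; origin on the bench under where the seated casts stand, x away from the robot; it carries shelf. Rack and hook stand may change sides (left or right of the case tray) from start to start
- shelf: the rack's sloping white shelf, fixed, tilted 0.28 rad: board 330 mm wide (y), 150 deep, 6 thick; metal backstop 12 mm high, 6 thick along its lower edge, nearest the robot. Origin on the board's upper face, mid width, at the uphill face of the backstop (35 mm above the bench); x runs uphill, away from the robot; z normal to the board
- stand: hook stand, fixed: two 184 mm high posts at x 50, y +-140 mm; bar along y, 10 thick, at x 50, z 180; three hooks of 5 mm wire at y -95, 0, 95 mm run from the bar towards the robot (-x), dip to z 172 (wire centre) at x 6 to -5 and rise to their tips at x -20, z 180. Origin on the bench under the hanging trays, x away from the robot
- cast0: plaster dental cast (two or three are present, all alike): base block 44 (x) x 50 (y) x 14 mm with a horseshoe of teeth on top, 26 mm high in all; origin centre of its underside, z up through the teeth; 85 g; starts flat in the case tray
- cast1: plaster dental cast (two or three are present, all alike): base block 44 (x) x 50 (y) x 14 mm with a horseshoe of teeth on top, 26 mm high in all; origin centre of its underside, z up through the teeth; 85 g; starts flat in the case tray
- cast2: plaster dental cast (two or three are present, all alike): base block 44 (x) x 50 (y) x 14 mm with a horseshoe of teeth on top, 26 mm high in all; origin centre of its underside, z up through the teeth; 85 g; starts flat in the case tray
- imp0: one of 2-3 like steel impression trays, 60 g: flat handle 26 mm wide (y), 5 thick (x); hole 14 wide near one end; horseshoe 54 wide, 11 thick at the other. Origin mid handle, z to the hole end (up when hung). Along z: hole end 40, hole 12 to 34, horseshoe -28 to -82 mm. Hangs by the hole on a hook, x away from robot, origin 141 mm high; raised 13 mm it draws off level towards the robot (-x of the stand)
- imp0_top (a point): the hole end of this impression tray (40 mm from its origin)
- imp0_end (a point): the horseshoe end of this impression tray (82 mm from its origin)
- imp1: one of 2-3 like steel impression trays, 60 g: flat handle 26 mm wide (y), 5 thick (x); hole 14 wide near one end; horseshoe 54 wide, 11 thick at the other. Origin mid handle, z to the hole end (up when hung). Along z: hole end 40, hole 12 to 34, horseshoe -28 to -82 mm. Hangs by the hole on a hook, x away from robot, origin 141 mm high; raised 13 mm it draws off level towards the robot (-x of the stand)
- imp1_top (a point): the hole end of this impression tray (40 mm from its origin)
- imp1_end (a point): the horseshoe end of this impression tray (82 mm from its origin)
- imp2: one of 2-3 like steel impression trays, 60 g: flat handle 26 mm wide (y), 5 thick (x); hole 14 wide near one end; horseshoe 54 wide, 11 thick at the other. Origin mid handle, z to the hole end (up when hung). Along z: hole end 40, hole 12 to 34, horseshoe -28 to -82 mm. Hangs by the hole on a hook, x away from robot, origin 141 mm high; raised 13 mm it draws off level towards the robot (-x of the stand)
- imp2_top (a point): the hole end of this impression tray (40 mm from its origin)
- imp2_end (a point): the horseshoe end of this impression tray (82 mm from its origin)
- bowl: green mixing bowl, 90 mm across, 50 mm high; a bystander, leave it alone; origin in its underside or at its middle
- bottle: white bottle, 56 mm across, 130 mm high; a bystander, leave it alone; origin in its underside or at its middle
- jar: amber jar, 70 mm across, 70 mm high; a bystander, leave it alone; origin in its underside or at its middle
- knife: plaster spatula with wooden handle, 170 mm, lying; a bystander, leave it alone; origin in its underside or at its middle
- brush: brush, 160 mm, lying; a bystander, leave it alone; origin in its underside or at its middle
- cring: steel casting ring, 50 mm across, 45 mm high; a bystander, leave it alone; origin in its underside or at its middle
Things that resemble listed ones, but are neither listed nor needed, are in the scene too. Leave any orange look-alike of the imp0 alone.

How it is judged:
By the outcome, as a careful person would: the job done as asked, in the order asked, and still so for the second after the job is handed in, with the robot touching nothing.
Of cast0, cast1, cast2 only 2 to 3 are there at a start; the rules pass over those that are not, and their reading is None.
Of imp0, imp1, imp2 only 2 to 3 are there at a start; the rules pass over those that are not, and their reading is None.
At some moment in a run one of cast0, cast1, cast2 may be knocked a few centimetres aside while the robot is not near it.
It also fails if it takes over 210 s, if anything falls off the work surface, if the arm or the gripper's body presses on something with over 40 N, if the wrist force passes 120 N, or if a joint passes its speed limit or range.

## Robot

A 6-joint arm with a two-finger parallel gripper is mounted at the origin on the work surface. World frame = base frame: x ahead of the robot, y to its left, z up, the work surface at z = 0. Lengths are in mm, angles in rad, forces in N, time in s.
With the tool pointing down it reaches from about 400 to 925 mm from the base axis. Payload 12.5 kg.
Tool frame: the origin (TCP) lies at the centre of the arm's flange, where the gripper is bolted on; the fingertips stand 190 mm ahead of it and the grasp point (between the pads) lies 171 mm ahead of it; z points along the fingers, y is the line along which they close (so a half turn about z gives the same grasp; the last joint's range is limited). The gripper opens to 95 mm and grips with 3 to 60 N. Pads are 20 mm wide; open, the fingers measure 119 mm over their backs; the gripper's body (75 mm by 180 mm) begins 59 mm behind the grasp point.
Start: joints at [-1.263, 0.491, 1.559, -0, 1.092, -0.106], TCP at [251.326, -572.241, 404.761] pointing down, gripper open.
Joint ranges: [-3.1, 3.1], [-0.84, 2.19], [0.05, 2.79], [-1.13, 4.28], [0.06, 2.93], [-2.69, 2.69]. Speed limits (rad/s): [2.22, 2.22, 2.79, 3.14, 3.14, 3.14].

## Interface

Orientations are given as [roll, pitch, yaw] about the fixed x, y, z axes, in that order (R = Rz(yaw) Ry(pitch) Rx(roll)).
In Python, from cell import env, read_camera, search_frame, cut_out gives the robot as it stands. The module is installed in compiled form; this text tells all that it offers.
- The arm moves only by the tool move_arm, never from a script. Its argument "commands" is a list of rows, each a list of 3 entries, a list of its own where there are three numbers: the shift along the world's x, y, z normalised to -1 to 1, where 1 is 0.03 m, then the turn about the world's z normalised to -1 to 1, where 1 is 0.08 rad, then the opening, from -1 (shut) to 1 (fully open), so that 0 is half open. A call has 1 to 20 rows; each row shifts and turns the commanded pose from where the row before left it; what a row does not reach is not made up. A row lasts 1/12 s, in which the tool goes at most 41.7 mm and 7.16 degrees, less where a joint would pass 70% of its speed; a pose out of reach is approached as far as the arm can. A call with a number of a shift or a turn outside -1 to 1 is refused whole. A call with a gripper value outside its range is refused whole. The fingers move at their own pace and stop on an object; the grip force is fixed at half the most. Time passes only in rows, so rows that do not move let the fingers close. It gives the time, the measured TCP pose, the force, the opening and the grip force at its end, in the units of the state.
- env.state(): the state, without advancing time (a new reading comes with each control period).
- read_camera(name): name is "side" or "top"; returns a dict with "image" (384x512x3 uint8, red, green, blue), "fx", "fy", "cx", "cy" (pixels), "rvec" (rotation vector, rad) and "tvec" (3), from world to camera coordinates, as OpenCV has them. Camera axes: x right, y down, z forward; pixel columns grow to the right and rows downward; lengths in mm; the calibration is good to about 2 mm. A picture is of the moment at which its call begins. There is no depth.
- env.job_done(): hands the job in; it is judged then, once.
Trained networks look in a picture, given as the dict that the camera call returned (one of the last four; its "shot" number tells which), for a name from the list of things; names that differ only in an ending like _2 or _b are one class to them, and where a whole thing is asked for, a point or a joint stands for the part that bears it (a point fixed in the world has none). Each returns a list of dicts, best first, with "confidence" (0 to 1); they miss things now and then, are a little off and sometimes report something else, mostly with a low value. They report only what shows in the picture. A call takes as long as a camera call. They do not tell look-alikes from the thing itself.
- search_frame(thing, picture): "at" ([column, row] in pixels, amid what is visible of it).
- cut_out(thing, picture): "region" (384x512 bool, what is visible of it) and "at" ([column, row] in pixels, amid what is visible of it).
The state is a dict: "t": time; "joints": joint angles; "qvel": joint speeds; "tau": joint torques, N m; "eef_pos": TCP position; "tcp_rot": TCP orientation; "ft_force": force on the tool from outside, world axes, zero at the start; "moment": the same for the moment, N m; "opening": opening from 0.0 (shut) to 1.0 (fully open); "grip_force": force on a finger pad.
Only numpy, scipy, OpenCV 4.12 (cv2) and the standard library are available. Lean on these libraries where they do the work, as an engineer would, in place of code of your own. Each camera call takes 0.05 s, during which the arm holds its last target. There are 200 camera calls.

## Working session

There is one attempt and no reset: what is moved stays moved. The work goes in short steps, Python scripts to look and compute and a tool call to move; the robot and the scene stay as the last step left them, time stands still between calls to the robot, and variables do not carry over. Pictures are saved under pics/ and viewed, at most 14 in all, crops included, and the job is handed in when it is done.

Besides the shell and the picture viewer there is one more tool, called as a command line: name --argument value ..., lists and objects as JSON in quotes. move_arm: Moves the arm, as the interface text tells. Its arguments: {"type":"object","properties":{"commands":{"type":"array","items":{"type":"array"}}},"required":["commands"]}

```bash
mkdir -p pics; cat > h.py <<'E'
import numpy as np, cv2
from cell import env, read_camera, search_frame, cut_out
def P(c):
    R,_=cv2.Rodrigues(np.array(c["rvec"],float)); return R,np.array(c["tvec"],float).ravel()
def px2w(c,uv,z):
    R,t=P(c); d=R.T@np.array([(uv[0]-c["cx"])/c["fx"],(uv[1]-c["cy"])/c["fy"],1]); o=-R.T@t
    return o+d*(z-o[2])/d[2]
def w2px(c,p):
    R,t=P(c); q=R@np.array(p,float)+t; return np.array([c["fx"]*q[0]/q[2]+c["cx"],c["fy"]*q[1]/q[2]+c["cy"]])
def save(c,n,s=1.5,crop=None):
    im=c["image"][:,:,::-1]
    if crop: a,b,w,h=crop; im=im[b:b+h,a:a+w]
    cv2.imwrite(f"pics/{n}.png",cv2.resize(im,None,fx=s,fy=s,interpolation=cv2.INTER_CUBIC))
E
python3 - <<'E'
from h import *
s=env.state(); print(s["tcp_rot"],s["eef_pos"],s["opening"])
for n in("top","side"):
    c=read_camera(n); save(c,n+"0"); R,t=P(c); print(n,-R.T@t,R[2],c["fx"])
    for th in("cast0","imp0","case","shelf","stand"):
        for d in cut_out(th,c)[:6]:
            print(th,round(d["confidence"],2),np.round(d["at"]),d["region"].sum(),np.round(px2w(c,d["at"],{"cast0":20,"imp0":120,"case":50,"shelf":50,"stand":180}[th])))
E
```

```text
[-3.14042819e+00 -1.21714494e-04  4.13807347e-01] [ 251.32033297 -572.21549725  404.13024857] 1.0016869386060383
top [ 294.61141467  -31.91725726 1585.52035253] [ 0.15516714  0.01414462 -0.98778696] 433.53516495313085
cast0 0.64 [266. 185.] 151 [569. -32.  20.]
cast0 0.46 [264. 206.] 150 [491. -23.  20.]
cast0 0.45 [263. 163.] 146 [651. -19.  20.]
imp0 0.68 [386. 188.] 102 [ 533. -440.  120.]
imp0 0.66 [334. 195.] 97 [ 512. -260.  120.]
imp0 0.47 [356. 191.] 74 [ 526. -337.  120.]
imp0 0.42 [405. 216.] 181 [ 438. -497.  120.]
imp0 0.42 [379. 230.] 86 [ 394. -410.  120.]
case 0.68 [263. 189.] 4534 [550. -19.  50.]
case 0.64 [161. 184.] 3948 [572. 349.  50.]
shelf 0.79 [161. 185.] 4025 [571. 347.  50.]
stand 0.87 [354. 181.] 1903 [ 550. -321.  180.]
stand 0.17 [386. 189.] 78 [ 522. -425.  180.]
side [  351.78449754 -1156.94196495   773.27038207] [ 0.15068158  0.86587636 -0.47702536] 392.95383536632914
cast0 0.68 [241. 228.] 145 [497. -11.  20.]
cast0 0.67 [278. 293.] 263 [ 552. -355.   20.]
cast0 0.62 [282. 224.] 68 [645. -17.  20.]
cast0 0.51 [261. 247.] 222 [ 546. -137.   20.]
cast0 0.42 [261. 224.] 135 [572.  -5.  20.]
imp0 0.92 [221. 314.] 552 [ 384. -504.  120.]
imp0 0.84 [276. 294.] 251 [ 519. -466.  120.]
imp0 0.68 [269. 271.] 244 [ 520. -379.  120.]
imp0 0.67 [259. 253.] 183 [ 509. -298.  120.]
imp0 0.67 [341. 301.] 486 [ 664. -515.  120.]
case 0.84 [255. 223.] 2836 [543. -37.  50.]
shelf 0.86 [244. 175.] 1449 [563. 342.  50.]
shelf 0.64 [270. 271.] 235 [ 542. -296.   50.]
shelf 0.42 [260. 249.] 227 [ 534. -187.   50.]
stand 0.6 [291. 298.] 2763 [ 534. -546.  180.]
```

View pics/top0.png

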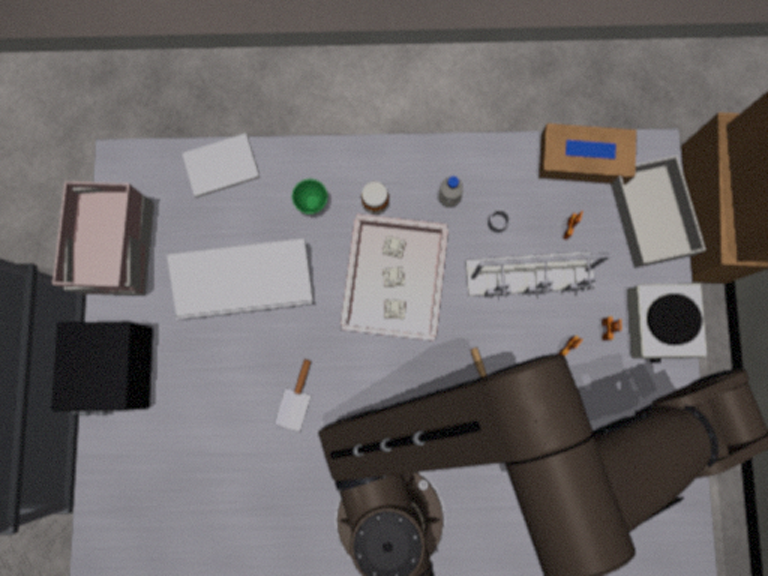

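View pics/side0.png

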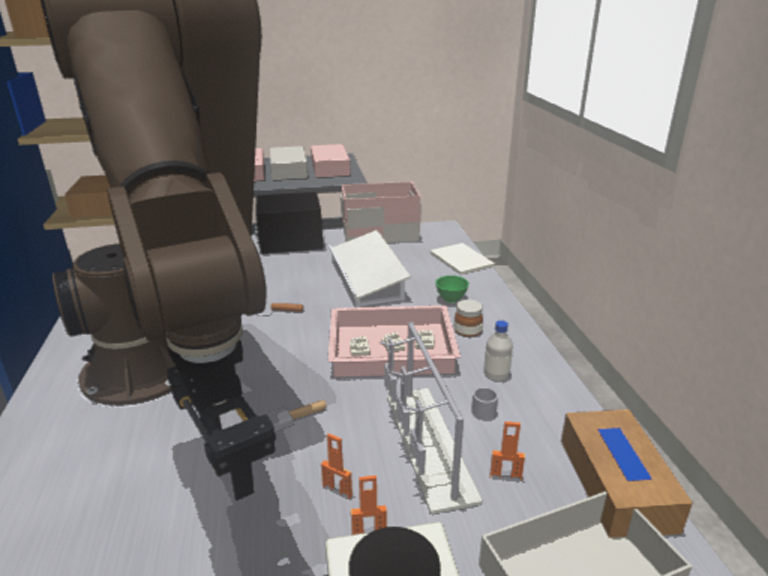

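The picture shows the pink case with three casts at about (395,247), (393,276) and (395,308) in the 768-wide top view. The rack is to its left at (240,278). The stand is to its right at (535,275), with three steel trays hanging. The orange look-alikes stand on the bench and are not to be touched. Next I fit the poses and check a crop.

```bash
cat > fit.py <<'E'
from h import *
from scipy.optimize import minimize
def Rz(a): return np.array([[np.cos(a),-np.sin(a),0],[np.sin(a),np.cos(a),0],[0,0,1]])
def hullmask(c,pts,S=4):
    uv=np.array([w2px(c,p) for p in pts],np.float32)*S
    h=cv2.convexHull(uv).astype(np.int32); m=np.zeros((384*S,512*S),np.uint8); cv2.fillConvexPoly(m,h,1); return m
def fit(views,loc,x0,S=4):
    ms=[(c,cv2.resize(r.astype(np.float32),None,fx=S,fy=S,interpolation=cv2.INTER_LINEAR)>.5) for c,r in views]
    def cost(v):
        pts=(Rz(v[2]/500)@loc.T).T+[v[0],v[1],0]; s=0
        for c,m in ms:
            h=hullmask(c,pts,S)>0; s+=1-(h&m).sum()/(h|m).sum()
        return s
    r=minimize(cost,x0,method="Nelder-Mead",options=dict(initial_simplex=np.array([x0,x0+np.array([15,0,0]),x0+np.array([0,15,0]),x0+np.array([0,0,40])])))
    return r.x[0],r.x[1],r.x[2]/500,r.fun
def box(x0,x1,y0,y1,z0,z1): return np.array([[x,y,z] for x in(x0,x1) for y in(y0,y1) for z in(z0,z1)],float)
def best(th,c,near):
    ds=cut_out(th,c); return min(ds[:3],key=lambda d:np.hypot(*(np.array(d["at"])-near)))["region"]
E
python3 - <<'E'
from fit import *
a=0.28; Ry=np.array([[np.cos(a),0,-np.sin(a)],[0,1,0],[np.sin(a),0,np.cos(a)]])
ct=read_camera("top"); cs=read_camera("side")
sh=np.vstack([box(-6,0,-165,165,-6,12),box(0,150,-165,165,-6,0)])@Ry.T+[0,0,35]
rt=best("shelf",ct,(161,185)); rs=best("shelf",cs,(244,175))
for n,v in(("t",[(ct,rt)]),("ts",[(ct,rt),(cs,rs)])): print("shelf",n,fit(v,sh,np.array([500,348,0.])))
cb=box(-132,132,-104,104,0,50); rt=best("case",ct,(263,189)); 
for n,v in(("t",[(ct,rt)]),("ts",[(ct,rt),(cs,best("case",cs,(255,223)))])): print("case",n,fit(v,cb,np.array([550,-20,0.])))
for d in cut_out("cast0",ct)[:4]:
    p=np.argwhere(d["region"])[:,::-1]; w=np.array([px2w(ct,q,22)[:2] for q in p],np.float32); print("cast",np.round(w.mean(0)),cv2.minAreaRect(w))
for n,d0 in(("top",ct),("side",cs)):
    for d in search_frame("imp0_top",d0)[:5]: print(n,"imptop",round(d["confidence"],2),np.round(d["at"],1),np.round(px2w(d0,d["at"],181)))
a=cv2.resize(ct["image"][135:230,105:425,::-1],None,fx=2.5,fy=2.5,interpolation=cv2.INTER_CUBIC)
b=cv2.resize(cs["image"][190:350,200:340,::-1],None,fx=2.2,fy=2.2,interpolation=cv2.INTER_CUBIC)
e=cv2.resize(ct["image"][140:230,225:300,::-1],None,fx=3.9,fy=3.9,interpolation=cv2.INTER_CUBIC)
o=np.zeros((590,800,3),np.uint8); o[:a.shape[0],:a.shape[1]]=a; y=a.shape[0]; o[y:y+352,:308]=b[:590-y]; o[y:y+351,320:320+e.shape[1]]=e[:590-y]
cv2.imwrite("pics/crop1.png",o)
E
```

```text
shelf t (np.float64(499.93986187857803), np.float64(343.5737863585287), np.float64(0.10264753010457156), np.float64(0.041858678955453144))
shelf ts (np.float64(498.31509670033853), np.float64(339.7591256338844), np.float64(0.0914313401277642), np.float64(0.14997014642033768))
case t (np.float64(568.9063928898033), np.float64(-22.595378943758575), np.float64(-0.11284674592287763), np.float64(0.22958432725980815))
case ts (np.float64(569.3571566358025), np.float64(-20.114293981481488), np.float64(-0.11790380658436216), np.float64(0.5092550920467189))
cast [575. -16.] ((574.581787109375, -16.532684326171875), (44.7608757019043, 48.57809066772461), 6.339707374572754)
cast [495. -17.] ((495.8161315917969, -16.72072410583496), (47.303558349609375, 43.9647216796875), 89.11700439453125)
cast [649. -18.] ((648.6172485351562, -17.525606155395508), (49.335575103759766, 42.9431266784668), 74.63594055175781)
cast [ 786. -161.] ((786.157470703125, -161.3440399169922), (55.20635986328125, 78.08528900146484), 62.92599105834961)
top imptop 0.47 [380.8 228.2] [ 394. -399.  181.]
top imptop 0.42 [405.9 214.1] [ 438. -482.  181.]
side imptop 0.92 [224.2 307.7] [ 389. -550.  181.]
side imptop 0.89 [340.3 301. ] [ 632. -575.  181.]
side imptop 0.77 [249.2 340.7] [ 427. -643.  181.]
side imptop 0.55 [278.9 294.1] [ 510. -531.  181.]
side imptop 0.38 [241.5 226.8] [ 469. -253.  181.]
```

View pics/crop1.png

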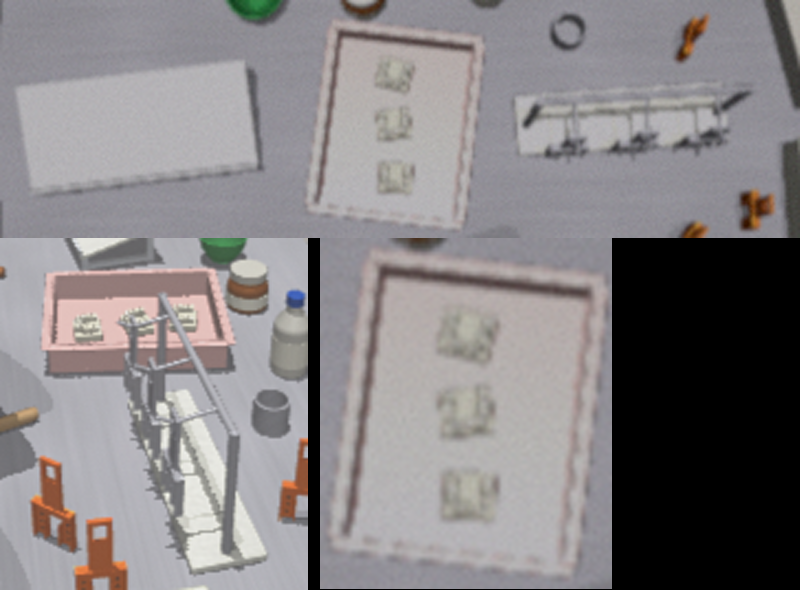

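The crop confirms three casts in the pink case with small yaws, about -1°, +6° and -15° from near to far. The rack is yawed about 0.1 rad and the stand has three grey trays hanging. The orange ones stand on the bench and are left alone. I start with the nearest cast.

move_arm --commands '[[[0.43,0.97,0],-0.29,0.6],[[0.43,0.97,0],-0.29,0.6],[[0.43,0.97,0],-0.29,0.6],[[0.43,0.97,0],-0.29,0.6],[[0.43,0.97,0],-0.29,0.6],[[0.43,0.97,0],-0.29,0.6],[[0.43,0.97,0],-0.29,0.6],[[0.43,0.97,0],-0.29,0.6],[[0.43,0.97,0],-0.29,0.6],[[0.43,0.97,0],-0.29,0.6],[[0.43,0.97,0],-0.29,0.6],[[0.43,0.97,0],-0.29,0.6],[[0.43,0.97,0],-0.29,0.6],[[0.43,0.97,0],-0.29,0.6],[[0.43,0.97,0],-0.29,0.6],[[0.43,0.97,0],-0.29,0.6],[[0.43,0.97,0],-0.29,0.6],[[0.43,0.97,0],-0.29,0.6],[[0.43,0.97,0],-0.29,0.6],[[0,0,0],0,0.6]]'

```text
t: 2.72
eef_pos: [497.7, -15.7, 404.9]
tcp_rot: [-3.141, -0.001, -0.025]
ft_force: [-0.2, -0.1, -1.0]
opening: 0.801
grip_force: 0.0
```

move_arm --commands '[[[0,0,-1],0,0.6],[[0,0,-1],0,0.6],[[0,0,-1],0,0.6],[[0,0,-1],0,0.6],[[0,0,0],0,0.6],[[0,0,0],0,0.6]]'

```text
t: 3.22
eef_pos: [496.5, -19.6, 284.4]
tcp_rot: [-3.141, 0.003, -0.027]
ft_force: [0.3, -0.5, 0.5]
opening: 0.802
grip_force: 0.0
```

```bash
python3 - <<'E'
from h import *
c=read_camera("side"); s=env.state(); print(s["eef_pos"])
for d in cut_out("cast0",c)[:6]: print(round(d["confidence"],2),np.round(d["at"]),np.round(px2w(c,d["at"],17)))
im=c["image"].copy(); 
e=s["eef_pos"]; 
for p in ([e[0],e[1],e[2]-190],[e[0],e[1],17]):
    u=w2px(c,p); print(u); cv2.circle(im,tuple(int(round(x)) for x in u),1,(255,0,0),-1)
c2=dict(c,image=im); save(c2,"g1",4,(190,150,170,130))
E
```

```text
[496.77633734 -19.60985116 285.59314942]
0.6 [264. 224.] [581.   0.  17.]
0.55 [241. 227.] [497.  -5.  17.]
[240.42057437 210.10881115]
[241.00080202 229.55607035]
```

View pics/g1.png

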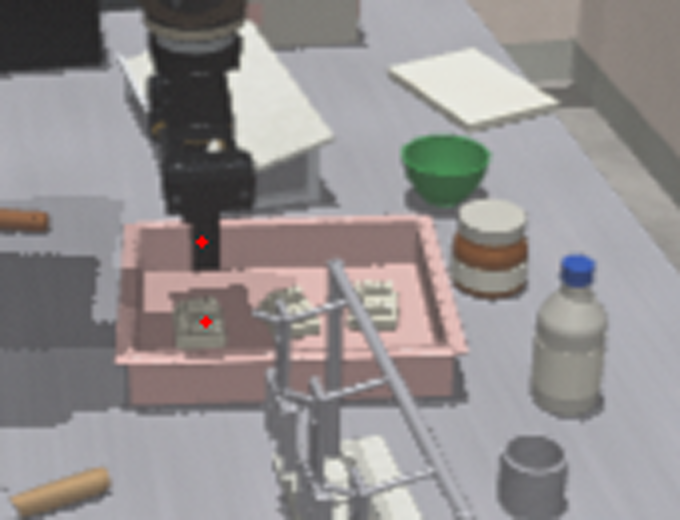

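The view shows the near cast at (200,322), right under the fingers. I descend and grip.

move_arm --commands '[[[0,0,-0.75],0,0.6],[[0,0,-0.75],0,0.6],[[0,0,-0.75],0,0.6],[[0,0,-0.6],0,0.6],[[0,0,0],0,0.6],[[0,0,0],0,0.6],[[0,0,0],0,-1],[[0,0,0],0,-1],[[0,0,0],0,-1],[[0,0,0],0,-1],[[0,0,0],0,-1],[[0,0,0],0,-1],[[0,0,0],0,-1],[[0,0,0],0,-1],[[0,0,0],0,-1]]'

```text
t: 4.57
eef_pos: [496.5, -19.3, 199.9]
tcp_rot: [3.141, -0.001, -0.027]
ft_force: [-1.0, -0.7, 8.7]
opening: 0.523
grip_force: 29.9
```

move_arm --commands '[[[0,0,0.87],0,-1],[[0,0,0.87],0,-1],[[0,0,0.87],0,-1],[[0,0,0.87],0,-1],[[0,0,0.87],0,-1],[[0.05,1,0],0.1,-1],[[0.05,1,0],0.1,-1],[[0.05,1,0],0.1,-1],[[0.05,1,0],0.1,-1],[[0.05,1,0],0.1,-1],[[0.05,1,0],0.1,-1],[[0.05,1,0],0.1,-1],[[0.05,1,0],0.1,-1],[[0.05,1,0],0.1,-1],[[0.05,1,0],0.1,-1],[[0.05,1,0],0.1,-1],[[0.05,1,0],0.1,-1],[[0.05,1,0],0.1,-1],[[0.05,1,0],0.1,-1],[[0.05,1,0],0.1,-1]]'

```text
t: 6.23
eef_pos: [518.6, 432.1, 329.6]
tcp_rot: [3.141, 0.001, 0.094]
ft_force: [0.3, -0.2, -0.8]
opening: 0.526
grip_force: 30.0
```

move_arm --commands '[[[0.05,0.17,-1],0.1,-1],[[0,0,-1],0,-1],[[0,0,-0.3],0,-1],[[0,0,0],0,-1],[[0,0,0],0,-1]]'

```text
t: 6.65
eef_pos: [520.7, 435.6, 261.3]
tcp_rot: [3.141, 0.0, 0.101]
ft_force: [0.2, 0.2, -1.6]
opening: 0.523
grip_force: 30.0
```

```bash
python3 - <<'E'
from h import *
s=env.state(); e=s["eef_pos"]; print(e,s["ft_force"],s["opening"])
c=read_camera("side"); im=c["image"].copy()
O=np.array([500,343,35.]); a,y=.28,.1
def sh(u,v,w=0): 
    h=u*np.cos(a)-w*np.sin(a); return O+[h*np.cos(y)-v*np.sin(y),h*np.sin(y)+v*np.cos(y),u*np.sin(a)+w*np.cos(a)]
for u,v in((0,-165),(0,165),(150,-165),(150,165)): cv2.circle(im,tuple(int(round(x)) for x in w2px(c,sh(u,v))),1,(255,0,0),-1)
cv2.circle(im,tuple(int(round(x)) for x in w2px(c,[e[0],e[1],e[2]-196])),1,(0,0,255),-1)
c["image"]; save(dict(c,image=im),"p1",6,(195,130,110,90))
E
```

```text
[520.71051229 435.58833749 261.2689978 ] [ 0.1800733   0.15268519 -1.57398289] 0.5231916852200387
```

View pics/p1.png

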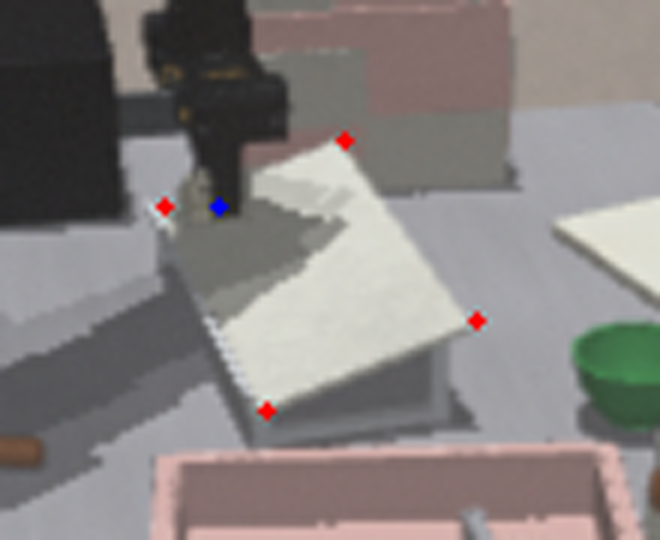

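The cast in the grip sits about 5 mm downhill of the finger centre (cast at (210,200), finger at (219,205)). I shift it slightly uphill and lower it.

move_arm --commands '[[[0.15,0,-0.2],0,-1],[[0,0,-0.2],0,-1],[[0,0,-0.1],0,-1],[[0,0,0],0,-1],[[0,0,0],0,-1]]'

```text
t: 7.12
eef_pos: [525.1, 435.6, 245.9]
tcp_rot: [-3.142, -0.0, 0.101]
ft_force: [0.9, -1.3, -0.2]
opening: 0.522
grip_force: 30.0
```

move_arm --commands '[[[0,0,-0.08],0,-1],[[0,0,0],0,-1],[[0,0,0],0,-1]]'

```text
t: 7.37
eef_pos: [525.0, 435.6, 244.3]
tcp_rot: [3.142, -0.001, 0.101]
ft_force: [-0.9, -3.2, 8.2]
opening: 0.523
grip_force: 30.0
```

move_arm --commands '[[[0,0,-0.08],0,-1],[[0,0,0],0,-1],[[0,0,0],0,-1]]'

```text
t: 7.62
eef_pos: [524.9, 435.6, 242.2]
tcp_rot: [-3.141, -0.001, 0.101]
ft_force: [-2.4, -3.6, 9.8]
opening: 0.522
grip_force: 30.0
```

move_arm --commands '[[[0,0,-0.1],0,-1],[[0,0,0],0,-1],[[0,0,0],0,0.3],[[0,0,0],0,0.3],[[0,0,0],0,0.3],[[0,0,0],0,0.3],[[0,0,0],0,0.3]]'

```text
t: 8.2
eef_pos: [524.9, 435.9, 238.6]
tcp_rot: [-3.141, -0.001, 0.101]
ft_force: [-2.2, -0.0, 7.0]
opening: 0.651
grip_force: 3.4
```

move_arm --commands '[[[0,0,0.5],0,0.3],[[0,0,1],0,0.3],[[0,0,1],0,0],[[1,0.1,0],0,-1],[[1,0.1,0],0,-1],[[0,0,0],0,-1],[[0,0,0],0,-1]]'

```text
t: 8.78
eef_pos: [585.7, 441.4, 312.2]
tcp_rot: [3.141, 0.001, 0.1]
ft_force: [-0.7, 0.2, -0.8]
opening: 0.358
grip_force: 0.0
```

```bash
python3 - <<'E'
from h import *
s=env.state(); e=s["eef_pos"]; print(e,s["ft_force"],s["opening"])
c=read_camera("side"); save(c,"p2",6,(195,130,110,90))
E
```

```text
[585.68225671 441.44254524 312.15025294] [-0.66688172  0.19672016 -0.76277312] 0.35809897958550224
```

View pics/p2.png

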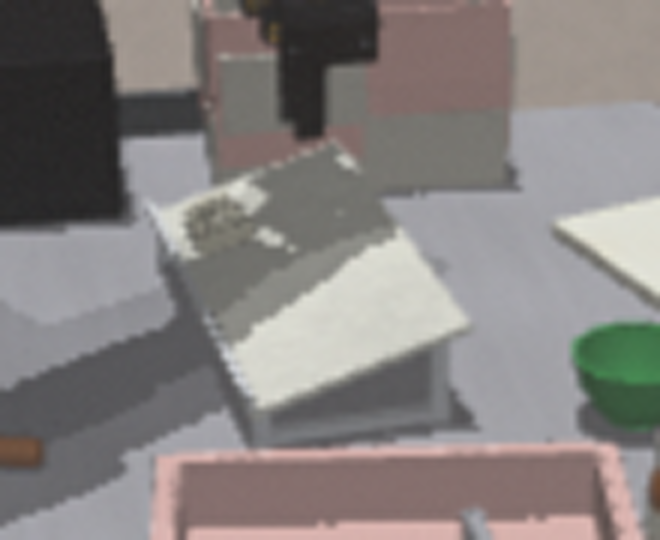

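The cast lies flat on the shelf at (215,220), a little uphill of the backstop. I push it down with the closed fingers.

move_arm --commands '[[[0,0,-0.9],0,-1],[[0,0,-0.9],0,-1],[[0,0,0],0,-1],[[-0.25,-0.025,-0.07],0,-1],[[-0.25,-0.025,-0.07],0,-1],[[-0.25,-0.025,-0.07],0,-1],[[-0.25,-0.025,-0.07],0,-1],[[-0.2,-0.02,-0.06],0,-1],[[0,0,0],0,-1]]'

```text
t: 9.58
eef_pos: [547.5, 438.2, 248.7]
tcp_rot: [3.141, 0.001, 0.102]
ft_force: [0.4, 0.3, -0.2]
opening: 0.005
grip_force: 0.0
```

move_arm --commands '[[[-0.1,-0.01,-0.03],0,-1],[[-0.1,-0.01,-0.03],0,-1],[[0,0,0],0,-1]]'

```text
t: 9.83
eef_pos: [542.6, 437.5, 246.9]
tcp_rot: [3.141, 0.0, 0.101]
ft_force: [-0.0, -0.0, 0.5]
opening: 0.001
grip_force: 0.0
```

move_arm --commands '[[[-0.1,-0.01,-0.02],0,-1],[[0,0,0],0,-1],[[0,0,0],0,-1]]'

```text
t: 10.08
eef_pos: [540.0, 437.2, 246.4]
tcp_rot: [-3.142, -0.0, 0.101]
ft_force: [1.6, 0.2, -0.1]
opening: 0.004
grip_force: 0.3
```

move_arm --commands '[[[-0.07,-0.01,0],0,-1],[[0,0,0],0,-1],[[0,0,0],0,-1]]'

```text
t: 10.33
eef_pos: [538.7, 437.0, 247.1]
tcp_rot: [-3.14, -0.004, 0.101]
ft_force: [6.0, 0.3, 1.9]
opening: 0.004
grip_force: 3.2
```

```bash
python3 - <<'E'
from h import *
s=env.state(); e=s["eef_pos"]; print(e,s["ft_force"],s["opening"])
c=read_camera("side"); save(c,"p3",6,(195,130,110,90))
E
```

```text
[538.67840426 436.97695541 247.09357442] [6.04789175 0.32402104 1.89372354] 0.003974351265639309
```

View pics/p3.png

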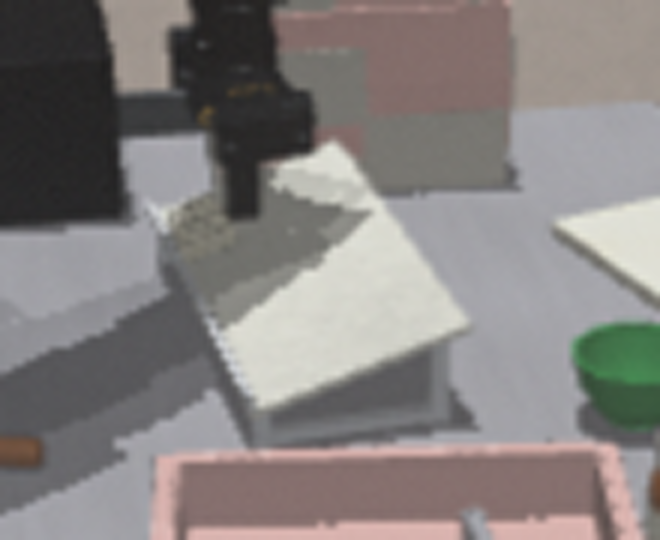

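Force is 6 N, so the cast is seated against the backstop. I press a hair more, lift off and re-measure the casts still in the case.

move_arm --commands '[[[-0.05,0,0],0,-1],[[0,0,0],0,-1],[[0.3,0,0.2],0,-1],[[0,0,1],0,0],[[0,0,1],0,0.6],[[0,0,1],0,0.6]]'

```text
t: 10.88
eef_pos: [545.6, 436.8, 343.3]
tcp_rot: [3.141, 0.002, 0.101]
ft_force: [0.6, -0.7, -0.1]
opening: 0.155
grip_force: 0.0
```

```bash
python3 - <<'E'
from h import *
c=read_camera("top")
for d in cut_out("cast0",c)[:4]:
    p=np.argwhere(d["region"])[:,::-1]; w=np.array([px2w(c,q,22)[:2] for q in p],np.float32); print("cast",round(d["confidence"],2),np.round(w.mean(0)),cv2.minAreaRect(w))
c=read_camera("side")
for d in cut_out("cast0",c)[:6]: print(round(d["confidence"],2),np.round(d["at"]),np.round(px2w(c,d["at"],17)))
E
```

```text
cast 0.74 [572. -16.] ((573.342529296875, -15.97586441040039), (44.00326919555664, 37.200714111328125), 89.06828308105469)
cast 0.56 [517. 433.] ((515.4278564453125, 434.2637939453125), (47.686954498291016, 38.610740661621094), 12.751742362976074)
cast 0.43 [615. -14.] ((614.4498291015625, -14.700492858886719), (47.88410949707031, 37.5024528503418), 89.04362487792969)
0.65 [261. 223.] [574.   6.  17.]
0.54 [231. 167.] [525. 510.  17.]
0.31 [269. 270.] [ 548. -250.   17.]
```

Cast 3 has been knocked: it is now near x 612, next to the middle cast at 572. I take the middle one.

move_arm --commands '[[[0.055,-1,0],-0.067,0.6],[[0.055,-1,0],-0.067,0.6],[[0.055,-1,0],-0.067,0.6],[[0.055,-1,0],-0.067,0.6],[[0.055,-1,0],-0.067,0.6],[[0.055,-1,0],-0.067,0.6],[[0.055,-1,0],-0.067,0.6],[[0.055,-1,0],-0.067,0.6],[[0.055,-1,0],-0.067,0.6],[[0.055,-1,0],-0.067,0.6],[[0.055,-1,0],-0.067,0.6],[[0.055,-1,0],-0.067,0.6],[[0.055,-1,0],-0.067,0.6],[[0.055,-1,0],-0.067,0.6],[[0.055,-1,0],-0.067,0.6],[[0,-0.13,-1],0,0.6],[[0,0,-1],0,0.6],[[0,0,0],0,0.6],[[0,0,0],0,0.6]]'

```text
t: 12.67
eef_pos: [569.9, -17.0, 280.8]
tcp_rot: [-3.141, 0.005, 0.02]
ft_force: [0.4, 0.6, -0.3]
opening: 0.798
grip_force: 0.0
```

```bash
python3 - <<'E'
from h import *
c=read_camera("side"); s=env.state(); print(s["eef_pos"])
im=c["image"].copy(); e=s["eef_pos"]
u=w2px(c,[e[0],e[1],17]); cv2.circle(im,tuple(int(round(x)) for x in u),1,(255,0,0),-1)
save(dict(c,image=im),"g2",6,(210,190,100,70))
E
```

```text
[570.23986328 -16.79492373 282.20440101]
```

View pics/g2.png

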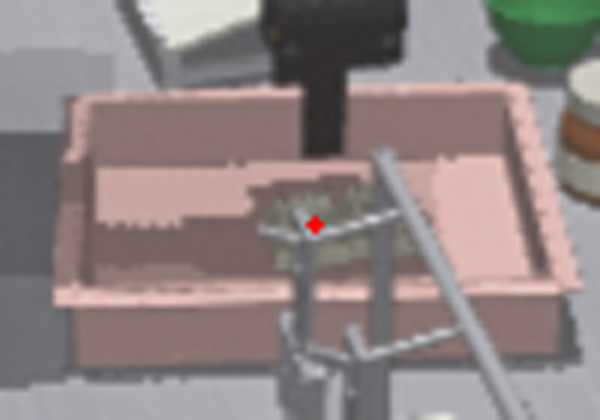

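The two casts are side by side, spanning (265–425, 185–265), and the middle cast's centre is near (311,228), in line with the tool to about 2 mm.

move_arm --commands '[[[-0.07,0,-0.75],0,0.6],[[0,0,-0.75],0,0.6],[[0,0,-0.75],0,0.6],[[0,0,-0.52],0,0.6],[[0,0,0],0,0.6],[[0,0,0],0,0.6],[[0,0,0],0,-1],[[0,0,0],0,-1],[[0,0,0],0,-1],[[0,0,0],0,-1],[[0,0,0],0,-1],[[0,0,0],0,-1],[[0,0,0],0,-1],[[0,0,0],0,-1],[[0,0,0],0,-1]]'

```text
t: 13.97
eef_pos: [568.1, -16.9, 199.9]
tcp_rot: [3.141, -0.001, 0.021]
ft_force: [-1.3, 0.5, 6.8]
opening: 0.524
grip_force: 29.6
```

move_arm --commands '[[[0,0,0.5],0,-1],[[0,0,1],0,-1],[[0,0,1],0,-1],[[0,0,1],0,-1],[[0,0,1],0,-1],[[0,0,0],0,-1]]'

```text
t: 14.47
eef_pos: [568.5, -17.0, 339.6]
tcp_rot: [3.14, -0.008, 0.021]
ft_force: [1.0, -0.1, 0.2]
opening: 0.527
grip_force: 29.6
```

```bash
python3 - <<'E'
from h import *
c=read_camera("side"); s=env.state(); e=s["eef_pos"]; print(e)
d0=[d for d in cut_out("cast0",c)]
for d in d0:
    ys,xs=np.where(d["region"]); print(round(d["confidence"],2),np.round(d["at"]),xs.min(),xs.max(),ys.min(),ys.max(),"onfloor",np.round(px2w(c,d["at"],17)))
print(w2px(c,[e[0],e[1],e[2]-180]),w2px(c,[e[0]-22,e[1]-25,e[2]-196]),w2px(c,[e[0]+22,e[1]-25,e[2]-196]))
E
```

```text
[568.08345396 -16.92988965 336.97819502]
0.7 [275. 298.] 272 284 267 317 onfloor [ 538. -371.   17.]
0.63 [228. 165.] 223 233 163 172 onfloor [513. 533.  17.]
0.39 [270. 227.] 266 278 221 232 onfloor [599. -22.  17.]
[260.95933303 191.86219183] [255.82687206 200.2262569 ] [268.89003259 199.01062863]
```

move_arm --commands '[[[-0.1,1,0],0.08,-1],[[-0.1,1,0],0.08,-1],[[-0.1,1,0],0.08,-1],[[-0.1,1,0],0.08,-1],[[-0.1,1,0],0.08,-1],[[-0.1,1,0],0.08,-1],[[-0.1,1,0],0.08,-1],[[-0.1,1,0],0.08,-1],[[-0.1,1,0],0.08,-1],[[-0.1,1,0],0.08,-1],[[-0.1,1,0],0.08,-1],[[-0.1,1,0],0.1,-1],[[0,0.1,-1],0,-1],[[0,0,-1],0,-1],[[0,0,-0.5],0,-1],[[0,0,0],0,-1],[[0,0,0],0,-1]]'

```text
t: 15.98
eef_pos: [531.9, 346.0, 257.6]
tcp_rot: [3.14, 0.003, 0.099]
ft_force: [-0.3, 0.2, -0.5]
opening: 0.525
grip_force: 29.6
```

```bash
python3 - <<'E'
from h import *
c=read_camera("side"); s=env.state(); e=s["eef_pos"]; print(e,s["tcp_rot"],s["opening"])
u=w2px(c,[e[0],e[1],e[2]-196]); print(u)
im=c["image"].copy(); cv2.circle(im,tuple(int(round(x)) for x in u),1,(255,0,0),-1)
save(dict(c,image=im),"p4",6,(195,130,110,90))
E
```

```text
[532.14121344 346.00684136 258.91715506] [3.14109587e+00 9.65265188e-04 9.88507105e-02] 0.5245480372519455
[236.67479695 172.7854269 ]
```

View pics/p4.png

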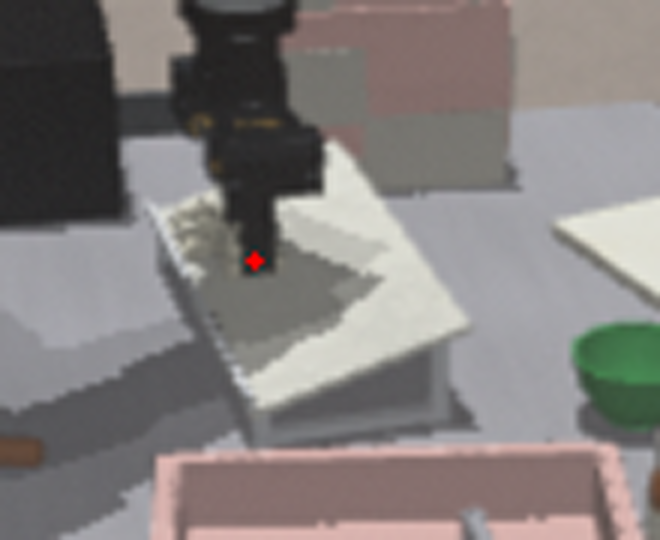

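move_arm --commands '[[[0,0,-0.3],0,-1],[[0,0,-0.1],0,-1],[[0,0,0],0,-1],[[0,0,0],0,-1]]'

```text
t: 16.37
eef_pos: [532.0, 346.0, 247.6]
tcp_rot: [-3.142, -0.0, 0.099]
ft_force: [-0.5, -0.6, -0.7]
opening: 0.525
grip_force: 29.6
```

move_arm --commands '[[[0,0,-0.1],0,-1],[[0,0,0],0,-1],[[0,0,0],0,-1]]'

```text
t: 16.62
eef_pos: [532.0, 346.0, 245.0]
tcp_rot: [-3.141, -0.001, 0.099]
ft_force: [-1.7, -1.7, 4.4]
opening: 0.522
grip_force: 30.0
```

move_arm --commands '[[[0,0,-0.07],0,-1],[[0,0,0],0,-1],[[0,0,0],0,-1]]'

```text
t: 16.87
eef_pos: [532.0, 346.0, 243.2]
tcp_rot: [-3.141, -0.001, 0.099]
ft_force: [-1.9, -1.9, 8.5]
opening: 0.519
grip_force: 30.0
```

move_arm --commands '[[[0,0,-0.13],0,-1],[[0,0,0],0,-1],[[0,0,0],0,0.3],[[0,0,0],0,0.3],[[0,0,0],0,0.3],[[0,0,0],0,0.3],[[0,0,0],0,0.3],[[0,0,0.5],0,0.3],[[0,0,1],0,0.3],[[0,0,1],0,0],[[1,0.1,0],0,-1],[[1,0.1,0],0,-1],[[0,0,0],0,-1],[[0,0,0],0,-1],[[0,0,0],0,-1]]'

```text
t: 18.12
eef_pos: [591.6, 351.9, 312.6]
tcp_rot: [3.141, 0.001, 0.099]
ft_force: [0.1, 0.8, 0.4]
opening: 0.283
grip_force: 0.0
```

move_arm --commands '[[[0,0,-0.95],0,-1],[[0,0,-0.92],0,-1],[[0,0,0],0,-1],[[-0.25,-0.025,-0.07],0,-1],[[-0.25,-0.025,-0.07],0,-1],[[-0.25,-0.025,-0.07],0,-1],[[-0.25,-0.025,-0.07],0,-1],[[-0.2,-0.02,-0.06],0,-1],[[-0.15,-0.01,-0.03],0,-1],[[0,0,0],0,-1],[[0,0,0],0,-1]]'

```text
t: 19.03
eef_pos: [551.4, 348.2, 246.2]
tcp_rot: [3.142, -0.0, 0.099]
ft_force: [0.1, 0.4, 1.3]
opening: 0.005
grip_force: 0.0
```

move_arm --commands '[[[-0.05,0,-0.01],0,-1],[[0,0,0],0,-1],[[0,0,0],0,-1]]'

```text
t: 19.28
eef_pos: [550.1, 348.1, 245.8]
tcp_rot: [3.142, -0.0, 0.099]
ft_force: [0.6, 0.0, 0.5]
opening: 0.006
grip_force: 0.0
```

move_arm --commands '[[[-0.06,0,0],0,-1],[[0,0,0],0,-1],[[0,0,0],0,-1]]'

```text
t: 19.53
eef_pos: [548.7, 348.1, 246.1]
tcp_rot: [-3.141, -0.002, 0.099]
ft_force: [5.1, -0.1, 0.9]
opening: 0.006
grip_force: 2.4
```

move_arm --commands '[[[-0.05,0,0.02],0,-1],[[0,0,0],0,-1],[[0,0,0],0,-1]]'

```text
t: 19.78
eef_pos: [547.7, 348.1, 247.2]
tcp_rot: [-3.141, -0.004, 0.099]
ft_force: [8.3, -1.0, 1.9]
opening: 0.004
grip_force: 4.3
```

move_arm --commands '[[[-0.05,0,0.02],0,-1],[[0,0,0],0,-1],[[0,0,0],0,-1]]'

```text
t: 20.03
eef_pos: [546.8, 348.0, 248.2]
tcp_rot: [-3.14, -0.006, 0.099]
ft_force: [11.5, -1.1, 3.9]
opening: 0.002
grip_force: 6.0
```

Seated, with the force rising stiffly. I back off and measure the last cast.

move_arm --commands '[[[0.3,0,0.2],0,-1],[[0,0,1],0,0],[[0,0,1],0,0.6],[[0,0,1],0,0.6]]'

```text
t: 20.37
eef_pos: [554.1, 348.1, 343.7]
tcp_rot: [3.141, 0.003, 0.099]
ft_force: [-0.3, 0.2, -0.1]
opening: 0.163
grip_force: 0.0
```

```bash
python3 - <<'E'
from h import *
s=env.state(); print(s["eef_pos"])
c=read_camera("top")
for d in cut_out("cast0",c)[:4]:
    p=np.argwhere(d["region"])[:,::-1]; w=np.array([px2w(c,q,22)[:2] for q in p],np.float32); print("cast",round(d["confidence"],2),np.round(w.mean(0)),cv2.minAreaRect(w))
c=read_camera("side")
for d in cut_out("cast0",c)[:6]: print(round(d["confidence"],2),np.round(d["at"]),d["region"].sum(),np.round(px2w(c,d["at"],17)))
save(c,"g3",4,(195,130,150,110))
E
```

```text
[554.12112419 348.10206102 343.71061361]
cast 0.63 [613. -14.] ((612.5831909179688, -14.670574188232422), (47.88528823852539, 41.237693786621094), 89.04583740234375)
cast 0.46 [ 712. -278.] ((710.8587646484375, -277.60357666015625), (44.514678955078125, 59.93032455444336), 62.25893783569336)
cast 0.43 [525. 336.] ((524.4584350585938, 336.97503662109375), (44.49811935424805, 30.038129806518555), 14.901216506958008)
0.38 [268. 226.] 32 [592. -14.  17.]
```

View pics/g3.png

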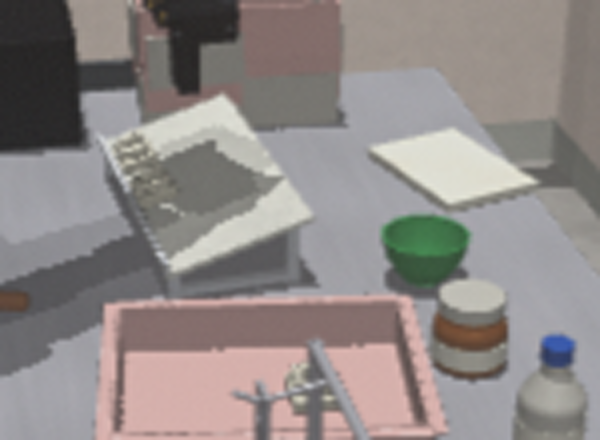

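Two casts are seated on the shelf at (135,155) and (160,190). The last one is in the case at (312,390).

move_arm --commands '[[[0.145,-1,0],-0.1,0.6],[[0.145,-1,0],-0.1,0.6],[[0.145,-1,0],-0.1,0.6],[[0.145,-1,0],-0.1,0.6],[[0.145,-1,0],-0.1,0.6],[[0.145,-1,0],-0.1,0.6],[[0.145,-1,0],-0.1,0.6],[[0.145,-1,0],-0.1,0.6],[[0.145,-1,0],-0.1,0.6],[[0.145,-1,0],-0.1,0.6],[[0.145,-1,0],-0.1,0.6],[[0.145,-1,0],-0.1,0.6],[[0,-0.1,-1],-0.05,0.6],[[0,0,-1],0,0.6],[[0,0,-1],0,0.6],[[0,0,0],0,0.6],[[0,0,0],0,0.6]]'

```text
t: 21.98
eef_pos: [606.1, -14.8, 251.2]
tcp_rot: [-3.141, 0.005, -0.001]
ft_force: [-0.6, 0.1, 0.1]
opening: 0.802
grip_force: 0.0
```

move_arm --commands '[[[0,0,-0.7],0,0.6],[[0,0,-0.7],0,0.6],[[0,0,-0.4],0,0.6],[[0,0,0],0,0.6],[[0,0,0],0,0.6],[[0,0,0],0,-1],[[0,0,0],0,-1],[[0,0,0],0,-1],[[0,0,0],0,-1],[[0,0,0],0,-1],[[0,0,0],0,-1],[[0,0,0],0,-1],[[0,0,0],0,-1],[[0,0,0],0,-1]]'

```text
t: 23.15
eef_pos: [606.4, -14.8, 199.5]
tcp_rot: [3.141, -0.001, -0.001]
ft_force: [-0.7, 0.9, 5.5]
opening: 0.523
grip_force: 30.0
```

move_arm --commands '[[[0,0,0.93],0,-1],[[0,0,0.93],0,-1],[[0,0,0.93],0,-1],[[0,0,0.93],0,-1],[[0,0,0.93],0,-1],[[-0.228,1,0],0.14,-1],[[-0.228,1,0],0.14,-1],[[-0.228,1,0],0.14,-1],[[-0.228,1,0],0.14,-1],[[-0.228,1,0],0.14,-1],[[-0.228,1,0],0.14,-1],[[-0.228,1,0],0.14,-1],[[-0.228,1,0],0.14,-1],[[-0.228,1,0],0.14,-1],[[0,0.06,-1],0,-1],[[0,0,-1],0,-1],[[0,0,-0.85],0,-1],[[0,0,0],0,-1],[[0,0,0],0,-1]]'

```text
t: 24.73
eef_pos: [544.8, 257.0, 252.4]
tcp_rot: [3.141, 0.002, 0.1]
ft_force: [0.3, -0.4, -0.2]
opening: 0.52
grip_force: 30.0
```

move_arm --commands '[[[0,0,-0.25],0,-1],[[0,0,0],0,-1],[[0,0,0],0,-1]]'

```text
t: 24.98
eef_pos: [545.1, 256.9, 246.6]
tcp_rot: [-3.141, -0.002, 0.1]
ft_force: [-0.4, 0.6, -0.4]
opening: 0.518
grip_force: 30.0
```

move_arm --commands '[[[0,0,-0.1],0,-1],[[0,0,0],0,-1],[[0,0,0],0,-1]]'

```text
t: 25.23
eef_pos: [544.9, 256.9, 243.7]
tcp_rot: [-3.141, -0.002, 0.1]
ft_force: [-1.4, -0.5, 4.8]
opening: 0.523
grip_force: 30.0
```

move_arm --commands '[[[0,0,-0.12],0,-1],[[0,0,0],0,-1],[[0,0,0],0,0.3],[[0,0,0],0,0.3],[[0,0,0],0,0.3],[[0,0,0],0,0.3],[[0,0,0],0,0.3],[[0,0,0.5],0,0.3],[[0,0,1],0,0.3],[[0,0,1],0,0],[[1,0.1,0],0,-1],[[0.9,0.1,0],0,-1],[[0,0,0],0,-1],[[0,0,0],0,-1],[[0,0,0],0,-1]]'

```text
t: 26.48
eef_pos: [601.3, 262.9, 313.2]
tcp_rot: [3.141, 0.002, 0.1]
ft_force: [0.1, 0.1, 0.5]
opening: 0.29
grip_force: 0.0
```

move_arm --commands '[[[0,0,-0.95],0,-1],[[0,0,-0.92],0,-1],[[0,0,0],0,-1],[[-0.25,-0.025,-0.07],0,-1],[[-0.25,-0.025,-0.07],0,-1],[[-0.25,-0.025,-0.07],0,-1],[[-0.25,-0.025,-0.07],0,-1],[[-0.2,-0.02,-0.06],0,-1],[[-0.1,-0.01,-0.03],0,-1],[[0,0,0],0,-1],[[0,0,0],0,-1]]'

```text
t: 27.4
eef_pos: [562.9, 259.1, 246.8]
tcp_rot: [3.142, -0.0, 0.1]
ft_force: [0.0, -0.2, -0.8]
opening: 0.004
grip_force: 0.0
```

move_arm --commands '[[[-0.06,0,0],0,-1],[[0,0,0],0,-1],[[0,0,0],0,-1]]'

```text
t: 27.65
eef_pos: [561.1, 259.1, 246.7]
tcp_rot: [3.142, -0.0, 0.1]
ft_force: [-0.4, 0.2, -0.2]
opening: -0.001
grip_force: 0.0
```

move_arm --commands '[[[-0.07,0,0],0,-1],[[0,0,0],0,-1],[[0,0,0],0,-1]]'

```text
t: 27.9
eef_pos: [558.9, 259.1, 246.7]
tcp_rot: [3.141, 0.0, 0.1]
ft_force: [-0.5, 0.2, -0.3]
opening: 0.007
grip_force: 0.0
```

move_arm --commands '[[[-0.06,0,0.01],0,-1],[[0,0,0],0,-1],[[0,0,0],0,-1]]'

```text
t: 28.15
eef_pos: [557.5, 259.0, 247.3]
tcp_rot: [-3.142, -0.002, 0.1]
ft_force: [4.6, -0.8, 1.0]
opening: 0.01
grip_force: 2.3
```

move_arm --commands '[[[-0.05,0,0.01],0,-1],[[0,0,0],0,-1],[[0,0,0],0,-1]]'

```text
t: 28.4
eef_pos: [556.6, 259.0, 248.0]
tcp_rot: [-3.141, -0.004, 0.1]
ft_force: [9.2, -1.6, 2.0]
opening: 0.002
grip_force: 4.2
```

The third cast is seated too. I lift off and fit the stand from the hanging trays.

move_arm --commands '[[[0.3,0,0.2],0,-1],[[0,0,1],0,0],[[0,0,1],0,0],[[0,0,1],0,0],[[0,0,1],0,0]]'

```text
t: 28.82
eef_pos: [564.5, 259.0, 374.7]
tcp_rot: [3.141, 0.002, 0.1]
ft_force: [-0.1, -0.3, -0.4]
opening: 0.229
grip_force: 0.0
```

```bash
cat > st.py <<'E'
from fit import *
ct=read_camera("top"); cs=read_camera("side"); print(env.state()["eef_pos"])
for n,c in(("top",ct),("side",cs)):
    for d in cut_out("cast0",c)[:5]: print(n,"cast",round(d["confidence"],2),np.round(d["at"]))
imp=np.vstack([box(-2.5,2.5,-13,13,-28,40),box(-5.5,5.5,-27,27,-82,-28)])
S=4; ms=[]
for c,ok in((ct,lambda a:325<a[0]<400 and 175<a[1]<205),(cs,lambda a:250<a[0]<285 and 240<a[1]<305)):
    u=np.zeros((384,512),bool)
    for d in cut_out("imp0",c):
        if ok(d["at"]) and d["confidence"]>.2: u|=d["region"]; print(np.round(d["at"]),round(d["confidence"],2),d["region"].sum())
    ms.append((c,cv2.resize(u.astype(np.float32),None,fx=S,fy=S)>.5))
def model(v,c):
    m=np.zeros((384*S,512*S),bool)
    for y in(-95,0,95):
        for part in(imp[:8],imp[8:]):
            p=(Rz(v[2]/500)@(part+[0,y,141]).T).T+[v[0],v[1],0]; m|=hullmask(c,p,S)>0
    return m
def run(ms,x0):
    f=lambda v:sum(1-(model(v,c)&m).sum()/(model(v,c)|m).sum() for c,m in ms)
    r=minimize(f,x0,method="Nelder-Mead",options=dict(maxfev=120,initial_simplex=np.array([x0,x0+[15,0,0],x0+[0,15,0],x0+[0,0,40]]))); return r.x,r.fun
x0=np.array([520.,-345,30])
for k in(ms[:1],ms[1:],ms): 
    v,f=run(k,x0); print(v[0],v[1],v[2]/500,f)
o=[]
for c,(a,b,w,h) in((ct,(310,160,110,60)),(cs,(235,215,80,120))):
    im=cv2.resize(c["image"][:,:,::-1],None,fx=S,fy=S,interpolation=cv2.INTER_CUBIC)
    def P3(p): return tuple(int(x) for x in (w2px(c,(Rz(v[2]/500)@np.array(p,float))+[v[0],v[1],0])+.5)*S)
    cv2.line(im,P3((50,-140,180)),P3((50,140,180)),(0,0,255),1)
    for y in(-95,0,95):
        for p,q in(((50,180),(6,172)),((6,172),(-5,172)),((-5,172),(-20,180))): cv2.line(im,P3((p[0],y,p[1])),P3((q[0],y,q[1])),(255,0,0),1)
        cv2.line(im,P3((0,y,181)),P3((0,y,59)),(0,255,0),1)
    for y in(-140,140): cv2.line(im,P3((50,y,0)),P3((50,y,184)),(0,0,255),1)
    o.append(im[b*S:(b+h)*S,a*S:(a+w)*S])
H=max(i.shape[0] for i in o); o=[cv2.copyMakeBorder(i,0,H-i.shape[0],0,4,cv2.BORDER_CONSTANT) for i in o]
cv2.imwrite("pics/stand.png",np.hstack(o))
E
python3 st.py
```

```text
[564.91864668 259.28225031 378.19324598]
top cast 0.66 [134. 204.]
top cast 0.64 [253. 130.]
top cast 0.43 [192. 196.]
side cast 0.55 [228. 166.]
side cast 0.51 [233. 175.]
side cast 0.32 [279. 296.]
side cast 0.21 [319. 267.]
[334. 192.] 0.43 42
[276. 293.] 0.77 372
[258. 251.] 0.67 193
[268. 270.] 0.56 279
550.407106108712 -351.5679813237459 0.2918193607675266 0.8657539844707806
524.591852563907 -356.2522840060018 0.05748948446444428 0.16693880216837564
524.4240428116033 -357.69887919457784 0.05640014802019286 1.051940135037293
```

View pics/stand.png

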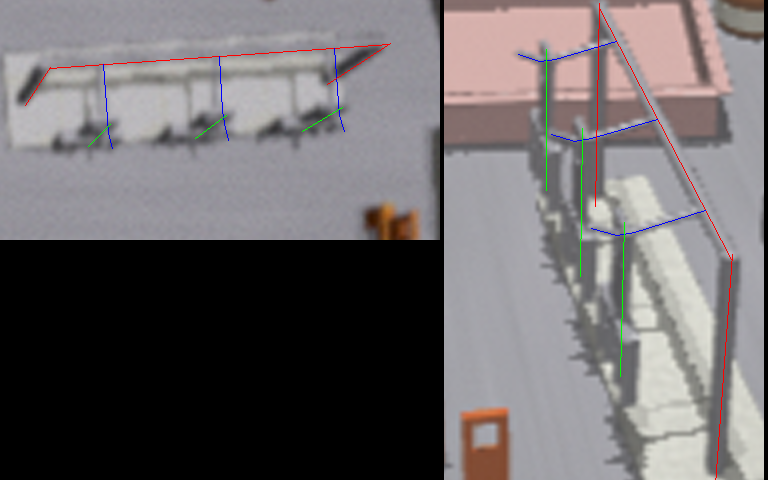

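The side overlay matches well (trays at (545,120), (580,210) and (622,300)), and the post ends match in the top view too. So the stand is at about (524.5, -357) with yaw 0.057. I move above the tray nearest the case and refine the case pose from its rim corners.

move_arm --commands '[[[0,0,0.8],0,0.26],[[-0.085,-0.965,0],-0.03,0.26],[[-0.085,-0.965,0],-0.03,0.26],[[-0.085,-0.965,0],-0.03,0.26],[[-0.085,-0.965,0],-0.03,0.26],[[-0.085,-0.965,0],-0.03,0.26],[[-0.085,-0.965,0],-0.03,0.26],[[-0.085,-0.965,0],-0.03,0.26],[[-0.085,-0.965,0],-0.03,0.26],[[-0.085,-0.965,0],-0.03,0.26],[[-0.085,-0.965,0],-0.03,0.26],[[-0.085,-0.965,0],-0.03,0.26],[[-0.085,-0.965,0],-0.03,0.26],[[-0.085,-0.965,0],-0.03,0.26],[[-0.085,-0.965,0],-0.03,0.26],[[-0.085,-0.965,0],-0.03,0.26],[[-0.085,-0.965,0],-0.03,0.26],[[-0.085,-0.965,0],-0.03,0.26],[[-0.085,-0.965,0],-0.03,0.26],[[0,0,0],0,0.26]]'

```text
t: 30.78
eef_pos: [518.3, -266.1, 395.6]
tcp_rot: [-3.141, 0.002, 0.053]
ft_force: [-0.6, 0.0, 0.0]
opening: 0.629
grip_force: 0.0
```

```bash
python3 - <<'E'
from fit import *
from scipy.optimize import least_squares
c=read_camera("side"); e=env.state(); print(e["eef_pos"],e["tcp_rot"][2]); e=e["eef_pos"]
cam={"s":c}; 
ct=read_camera("top")
C=[(-132,-104),(132,-104),(-132,104),(132,104)]
sp=[(220,239.5),(306,237.5),(222,205.5),(299.2,204.2)]
tp=[(434/1.5,338/1.5),(447/1.5,226/1.5),(342/1.5,327/1.5),(360/1.5,217/1.5)]
def res(v,use):
    r=[]
    for cc,pp in use:
        for (a,b),q in zip(C,pp): r+=list(w2px(cc,Rz(v[2])@np.array([a,b,50.])+[v[0],v[1],0])-q)
    return r
for use in([(c,sp)],[(ct,tp)],[(c,sp),(ct,tp)]):
    r=least_squares(res,[567,-20,-.11],args=(use,),x_scale=[10,10,.05]); print(r.x,np.sqrt(r.cost*2/len(r.fun)))
im=c["image"].copy()
for p in([e[0],e[1],e[2]-190],[519.1,-262.2,181]): cv2.circle(im,tuple(int(round(x)) for x in w2px(c,p)),0,(255,0,0),-1)
save(dict(c,image=im),"h1",6,(210,190,100,95))
E
```

```text
[ 518.3551214  -264.16199396  395.60325279] 0.05349589308979086
[ 5.68444329e+02 -2.99783973e+01 -1.51718305e-01] 1.7571920719061236
[ 5.67333066e+02 -2.28372376e+01 -1.43166885e-01] 1.2608413246851418
[ 5.68272876e+02 -2.47403826e+01 -1.46511548e-01] 1.6236298065385608
```

View pics/h1.png

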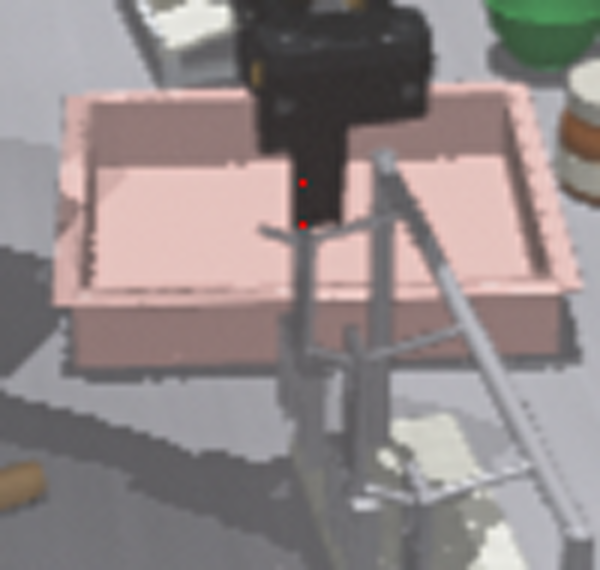

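The tool dot and the predicted tray top (303,183 and 303,226) line up with the hanging handle at (305,235), so it is aligned. I lower and grip the top of the handle.

move_arm --commands '[[[0,0.07,-0.7],0,0.26],[[0,0,-0.72],0,0.26],[[0,0,0],0,0.26],[[0,0,0],0,0.26]]'

```text
t: 31.22
eef_pos: [518.9, -259.0, 353.9]
tcp_rot: [-3.14, 0.002, 0.058]
ft_force: [0.0, -0.6, -0.0]
opening: 0.628
grip_force: 0.0
```

move_arm --commands '[[[0,0,0],0,-0.3],[[0,0,0],0,-0.3],[[0,0,0],0,-1],[[0,0,0],0,-1],[[0,0,0],0,-1],[[0,0,0],0,-1],[[0,0,0],0,-1],[[0,0,0],0,-1]]'

```text
t: 31.88
eef_pos: [518.7, -260.0, 354.9]
tcp_rot: [3.141, -0.0, 0.057]
ft_force: [-0.7, 0.1, 2.0]
opening: 0.265
grip_force: 30.0
```

Gripped at 25–26 mm opening. I raise it 12.5 mm, draw it towards the robot and lift.

move_arm --commands '[[[0,0,0.21],0,-1],[[0,0,0.21],0,-1],[[0,0,0],0,-1],[[0,0,0],0,-1]]'

```text
t: 32.22
eef_pos: [518.7, -259.9, 367.8]
tcp_rot: [3.141, -0.001, 0.057]
ft_force: [0.3, -0.1, -0.6]
opening: 0.264
grip_force: 30.0
```

move_arm --commands '[[[-0.4,-0.02,0],0,-1],[[-0.4,-0.02,0],0,-1],[[-0.4,-0.02,0],0,-1],[[-0.4,-0.02,0],0,-1],[[0,0,0],0,-1]]'

```text
t: 32.63
eef_pos: [469.0, -262.3, 367.3]
tcp_rot: [-3.141, 0.001, 0.056]
ft_force: [0.4, 0.1, -0.9]
opening: 0.265
grip_force: 30.0
```

move_arm --commands '[[[0,0,1],0,-1],[[0.176,0.923,0],-0.224,-1],[[0.176,0.923,0],-0.224,-1],[[0.176,0.923,0],-0.224,-1],[[0.176,0.923,0],-0.224,-1],[[0.176,0.923,0],-0.224,-1],[[0.176,0.923,0],-0.224,-1],[[0.176,0.923,0],-0.224,-1],[[0.176,0.923,0],-0.224,-1],[[0.176,0.923,0],-0.224,-1],[[0.176,0.923,0],-0.224,-1],[[0.176,0.923,0],-0.224,-1],[[0,0,-0.8],0,-1],[[0,0,-0.8],0,-1],[[0,0,-0.8],0,-1],[[0,0,-0.6],0,-1],[[0,0,0],0,-1],[[0,0,0],0,-1]]'

```text
t: 34.13
eef_pos: [529.1, 42.3, 307.0]
tcp_rot: [3.141, 0.001, -0.141]
ft_force: [0.3, 0.4, -1.1]
opening: 0.264
grip_force: 30.0
```

move_arm --commands '[[[0,0,-0.12],0,-1],[[0,0,0],0,-1],[[0,0,0],0,-1]]'

```text
t: 34.38
eef_pos: [528.9, 42.2, 304.5]
tcp_rot: [-3.142, -0.001, -0.141]
ft_force: [-0.2, -0.2, -0.8]
opening: 0.269
grip_force: 30.0
```

move_arm --commands '[[[0,0,-0.1],0,-1],[[0,0,0],0,-1],[[0,0,0],0,-1]]'

```text
t: 34.63
eef_pos: [528.8, 42.2, 300.8]
tcp_rot: [3.142, -0.0, -0.141]
ft_force: [0.2, -1.4, -0.7]
opening: 0.268
grip_force: 30.0
```

move_arm --commands '[[[0,0,-0.07],0,-1],[[0,0,0],0,-1],[[0,0,0],0,-1]]'

```text
t: 34.88
eef_pos: [529.5, 42.2, 300.5]
tcp_rot: [-3.141, -0.004, -0.141]
ft_force: [-1.4, -1.5, 17.8]
opening: 0.269
grip_force: 30.0
```

move_arm --commands '[[[0.16,-0.023,-0.01],0,-1],[[0.16,-0.023,-0.02],0,-1],[[0.16,-0.023,-0.02],0,-1],[[0.16,-0.023,-0.03],0,-1],[[0,0,0],0,-1]]'

```text
t: 35.3
eef_pos: [549.2, 39.3, 297.6]
tcp_rot: [-3.141, -0.004, -0.141]
ft_force: [1.3, -0.7, 13.8]
opening: 0.267
grip_force: 30.0
```

move_arm --commands '[[[0.2,-0.029,-0.05],0,-1],[[0.2,-0.029,-0.06],0,-1],[[0.2,-0.029,-0.07],0,-1],[[0.2,-0.029,-0.08],0,-1],[[0.2,-0.029,-0.09],0,-1],[[0.2,-0.029,-0.1],0,-1],[[0,0,0],0,-1]]'

```text
t: 35.88
eef_pos: [585.3, 34.0, 283.3]
tcp_rot: [-3.141, -0.003, -0.141]
ft_force: [1.3, 0.0, 7.8]
opening: 0.272
grip_force: 30.0
```

```bash
python3 - <<'E'
from h import *
c=read_camera("side"); s=env.state(); print(s["eef_pos"],s["ft_force"])
save(c,"h2",6,(205,150,110,95))
E
```

```text
[585.00090627  34.14013697 283.47386107] [ 2.14970584 -0.03060086  8.10618256]
```

View pics/h2.png

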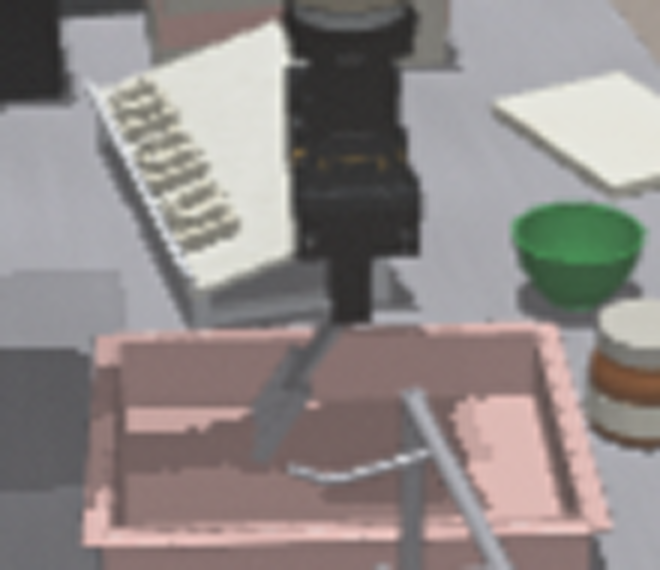

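The tray leans about 30° with its end on the case floor (lower end at (262,455), grip at (340,320)). All three casts stand in a row at the backstop, (140,100) to (210,225). I continue the arc down.

move_arm --commands '[[[0.27,-0.039,-0.18],0,-1],[[0.26,-0.037,-0.19],0,-1],[[0.24,-0.034,-0.22],0,-1],[[0.22,-0.032,-0.24],0,-1],[[0.19,-0.028,-0.26],0,-1],[[0.18,-0.026,-0.27],0,-1],[[0,0,0],0,-1]]'

```text
t: 36.52
eef_pos: [625.6, 28.2, 241.0]
tcp_rot: [-3.142, -0.0, -0.141]
ft_force: [0.8, -0.1, 2.6]
opening: 0.268
grip_force: 30.0
```

move_arm --commands '[[[0.15,-0.021,-0.29],0,-1],[[0.13,-0.019,-0.3],0,-1],[[0.1,-0.014,-0.31],0,-1],[[0.08,-0.011,-0.31],0,-1],[[0,0,0],0,-1]]'

```text
t: 36.93
eef_pos: [638.4, 26.4, 203.2]
tcp_rot: [3.141, 0.003, -0.141]
ft_force: [0.9, -0.0, 0.5]
opening: 0.269
grip_force: 30.0
```

move_arm --commands '[[[0.02,0,-0.15],0,-1],[[0,0,0],0,-1],[[0,0,0],0,-0.22],[[0,0,0],0,-0.22],[[0,0,0],0,-0.22],[[0,0,0],0,-0.22],[[0,0,0.5],0,-0.22],[[0,0,1],0,-0.22],[[0,0,1],0,-0.22],[[0,0,1],0,-0.22],[[0,0,1],0,0],[[0,0,1],0,0.26],[[0,0,1],0,0.26],[[0,0,0],0,0.26]]'

```text
t: 38.1
eef_pos: [639.4, 26.5, 402.5]
tcp_rot: [-3.141, -0.009, -0.14]
ft_force: [0.5, -0.1, -0.2]
opening: 0.601
grip_force: 0.0
```

```bash
python3 - <<'E'
from h import *
c=read_camera("side"); s=env.state(); print(s["eef_pos"],s["opening"])
for d in cut_out("imp0",c): 
    ys,xs=np.where(d["region"]); print(round(d["confidence"],2),np.round(d["at"]),xs.min(),xs.max(),ys.min(),ys.max(),np.round(px2w(c,d["at"],10)))
E
```

```text
[639.08820213  26.49560961 399.44580117] 0.6156908515485329
0.84 [246. 336.] 233 258 317 355 [ 443. -480.   10.]
0.81 [341. 301.] 327 349 280 317 [ 715. -406.   10.]
0.74 [275. 295.] 273 283 267 316 [ 543. -352.   10.]
0.74 [256. 225.] 248 271 216 226 [557.   9.  10.]
0.64 [220. 312.] 214 234 290 329 [ 387. -387.   10.]
0.59 [269. 272.] 264 272 245 290 [ 548. -253.   10.]
```

The tray lies flat in the case (columns 248–271, rows 216–226). Next is the middle tray.

move_arm --commands '[[[-0.294,-0.98,0],0.19,0.26],[[-0.294,-0.98,0],0.19,0.26],[[-0.294,-0.98,0],0.19,0.26],[[-0.294,-0.98,0],0.19,0.26],[[-0.294,-0.98,0],0.19,0.26],[[-0.294,-0.98,0],0.19,0.26],[[-0.294,-0.98,0],0.19,0.26],[[-0.294,-0.98,0],0.19,0.26],[[-0.294,-0.98,0],0.19,0.26],[[-0.294,-0.98,0],0.19,0.26],[[-0.294,-0.98,0],0.19,0.26],[[-0.294,-0.98,0],0.19,0.26],[[-0.294,-0.98,0],0.19,0.26],[[0,0,0],0,0.26],[[0,0,0],0,0.26],[[0,0,0],0,0.26]]'

```text
t: 39.53
eef_pos: [524.5, -355.4, 394.9]
tcp_rot: [-3.14, 0.001, 0.057]
ft_force: [-0.5, 0.8, 0.1]
opening: 0.628
grip_force: 0.0
```

```bash
python3 - <<'E'
from h import *
c=read_camera("side"); s=env.state(); e=s["eef_pos"]; print(e,s["tcp_rot"],w2px(c,[e[0],e[1],181]),w2px(c,[524.5,-357,181]),w2px(c,[524.5,-357,59]))
for d in cut_out("imp0",c):
    ys,xs=np.where(d["region"])
    if 255<d["at"][0]<280: print(np.round(d["at"]),[(r,xs[ys==r].min(),xs[ys==r].max()) for r in range(ys.min(),ys.max(),5)])
E
```

```text
[ 524.77494795 -354.89209405  395.21731093] [-3.14045828e+00  1.03141979e-03  5.74460793e-02] [269.01763739 246.04393195] [269.08119798 246.53561725] [268.66929588 283.49892356]
[267. 274.] [(250, np.int64(269), np.int64(270)), (255, np.int64(268), np.int64(270)), (260, np.int64(268), np.int64(269)), (265, np.int64(266), np.int64(268)), (270, np.int64(266), np.int64(267)), (275, np.int64(266), np.int64(270)), (280, np.int64(267), np.int64(271)), (285, np.int64(268), np.int64(272))]
[275. 294.] [(268, np.int64(278), np.int64(279)), (273, np.int64(278), np.int64(281)), (278, np.int64(277), np.int64(281)), (283, np.int64(276), np.int64(280)), (288, np.int64(273), np.int64(281)), (293, np.int64(273), np.int64(281)), (298, np.int64(273), np.int64(283)), (303, np.int64(275), np.int64(283)), (308, np.int64(278), np.int64(282)), (313, np.int64(279), np.int64(281))]
```

Aligned to about 1 px. I repeat the same pick.

move_arm --commands '[[[0,0,-0.7],0,0.26],[[0,0,-0.66],0,0.26],[[0,0,0],0,0.26],[[0,0,0],0,0.26],[[0,0,0],0,-0.3],[[0,0,0],0,-0.3],[[0,0,0],0,-1],[[0,0,0],0,-1],[[0,0,0],0,-1],[[0,0,0],0,-1],[[0,0,0],0,-1],[[0,0,0],0,-1]]'

```text
t: 40.63
eef_pos: [524.5, -355.8, 355.5]
tcp_rot: [3.141, -0.0, 0.057]
ft_force: [-0.9, 0.6, 1.9]
opening: 0.265
grip_force: 30.0
```

move_arm --commands '[[[0,0,0.21],0,-1],[[0,0,0.21],0,-1],[[0,0,0],0,-1],[[0,0,0],0,-1]]'

```text
t: 40.97
eef_pos: [524.5, -355.8, 368.5]
tcp_rot: [3.141, -0.001, 0.057]
ft_force: [0.7, 0.1, -0.1]
opening: 0.267
grip_force: 30.0
```

move_arm --commands '[[[-0.4,-0.02,0],0,-1],[[-0.4,-0.02,0],0,-1],[[-0.4,-0.02,0],0,-1],[[-0.4,-0.02,0],0,-1],[[0,0,0],0,-1]]'

```text
t: 41.38
eef_pos: [474.2, -358.4, 368.0]
tcp_rot: [-3.141, 0.001, 0.056]
ft_force: [-0.0, -1.0, -0.2]
opening: 0.265
grip_force: 30.0
```

move_arm --commands '[[[0,0,1],0,-1],[[0.129,0.948,0],-0.205,-1],[[0.129,0.948,0],-0.205,-1],[[0.129,0.948,0],-0.205,-1],[[0.129,0.948,0],-0.205,-1],[[0.129,0.948,0],-0.205,-1],[[0.129,0.948,0],-0.205,-1],[[0.129,0.948,0],-0.205,-1],[[0.129,0.948,0],-0.205,-1],[[0.129,0.948,0],-0.205,-1],[[0.129,0.948,0],-0.205,-1],[[0.129,0.948,0],-0.205,-1],[[0.129,0.948,0],-0.205,-1],[[0,0,-0.8],0,-1],[[0,0,-0.8],0,-1],[[0,0,-0.8],0,-1],[[0,0,-0.75],0,-1],[[0,0,0],0,-1],[[0,0,0],0,-1]]'

```text
t: 42.97
eef_pos: [523.1, -17.0, 303.2]
tcp_rot: [-3.142, 0.002, -0.14]
ft_force: [-0.0, 0.4, -1.0]
opening: 0.268
grip_force: 30.0
```

move_arm --commands '[[[0,0,-0.06],0,-1],[[0,0,0],0,-1],[[0,0,0],0,-1]]'

```text
t: 43.22
eef_pos: [523.1, -17.0, 302.6]
tcp_rot: [3.141, -0.002, -0.14]
ft_force: [-0.0, -0.2, -0.9]
opening: 0.266
grip_force: 30.0
```

move_arm --commands '[[[0,0,-0.08],0,-1],[[0,0,0],0,-1],[[0,0,0],0,-1]]'

```text
t: 43.47
eef_pos: [522.9, -16.9, 299.4]
tcp_rot: [3.141, -0.0, -0.14]
ft_force: [-0.2, 0.7, 0.1]
opening: 0.27
grip_force: 30.0
```

move_arm --commands '[[[0,0,-0.03],0,-1],[[0,0,0],0,-1],[[0,0,0],0,-1]]'

```text
t: 43.72
eef_pos: [523.0, -16.9, 298.3]
tcp_rot: [3.141, -0.0, -0.14]
ft_force: [0.2, -1.3, -0.3]
opening: 0.267
grip_force: 30.0
```

move_arm --commands '[[[0,0,-0.06],0,-1],[[0,0,0],0,-1],[[0,0,0],0,-1]]'

```text
t: 43.97
eef_pos: [523.5, -17.1, 297.9]
tcp_rot: [3.141, -0.003, -0.14]
ft_force: [-1.6, -1.9, 16.2]
opening: 0.267
grip_force: 30.0
```

move_arm --commands '[[[0,0,-0.06],0,-1],[[0,0,0],0,-1],[[0,0,0],0,-1]]'

```text
t: 44.22
eef_pos: [523.9, -17.2, 297.2]
tcp_rot: [3.141, -0.006, -0.14]
ft_force: [-1.4, -2.3, 27.3]
opening: 0.268
grip_force: 30.0
```

move_arm --commands '[[[0.16,-0.023,0.02],0,-1],[[0.16,-0.023,-0.01],0,-1],[[0.16,-0.023,-0.02],0,-1],[[0.16,-0.023,-0.03],0,-1],[[0,0,0],0,-1]]'

```text
t: 44.63
eef_pos: [543.3, -20.0, 294.7]
tcp_rot: [3.141, -0.004, -0.14]
ft_force: [0.5, -2.4, 14.6]
opening: 0.268
grip_force: 30.0
```

move_arm --commands '[[[0.2,-0.029,-0.05],0,-1],[[0.2,-0.029,-0.06],0,-1],[[0.2,-0.029,-0.07],0,-1],[[0.2,-0.029,-0.08],0,-1],[[0.2,-0.029,-0.09],0,-1],[[0.2,-0.029,-0.1],0,-1],[[0,0,0],0,-1]]'

```text
t: 45.22
eef_pos: [579.5, -25.2, 280.5]
tcp_rot: [3.141, -0.003, -0.14]
ft_force: [2.9, -1.1, 8.8]
opening: 0.274
grip_force: 30.0
```

Same signature as before, so it is tilting. I carry on to the floor and release.

move_arm --commands '[[[0.27,-0.039,-0.18],0,-1],[[0.26,-0.037,-0.19],0,-1],[[0.24,-0.034,-0.22],0,-1],[[0.22,-0.032,-0.24],0,-1],[[0.19,-0.028,-0.26],0,-1],[[0.18,-0.026,-0.27],0,-1],[[0,0,0],0,-1]]'

```text
t: 45.8
eef_pos: [619.7, -31.0, 238.2]
tcp_rot: [3.141, -0.0, -0.14]
ft_force: [1.5, -0.8, 2.7]
opening: 0.265
grip_force: 30.0
```

move_arm --commands '[[[0.15,-0.021,-0.29],0,-1],[[0.13,-0.019,-0.3],0,-1],[[0.1,-0.014,-0.31],0,-1],[[0.08,-0.011,-0.31],0,-1],[[0,0,0],0,-1],[[0,0,0],0,-1]]'

```text
t: 46.3
eef_pos: [632.5, -32.6, 201.8]
tcp_rot: [3.142, 0.002, -0.14]
ft_force: [0.1, 1.0, 0.1]
opening: 0.27
grip_force: 30.0
```

move_arm --commands '[[[0.02,0,-0.12],0,-1],[[0,0,0],0,-1],[[0,0,0],0,-0.22],[[0,0,0],0,-0.22],[[0,0,0],0,-0.22],[[0,0,0],0,-0.22],[[0,0,0.5],0,-0.22],[[0,0,1],0,-0.22],[[0,0,1],0,-0.22],[[0,0,1],0,-0.22],[[0,0,1],0,0],[[0,0,1],0,0.26],[[0,0,1],0,0.26],[[0,0,0],0,0.26]]'

```text
t: 47.47
eef_pos: [633.6, -32.7, 400.5]
tcp_rot: [3.141, -0.009, -0.14]
ft_force: [-0.8, 0.6, 0.0]
opening: 0.602
grip_force: 0.0
```

move_arm --commands '[[[-0.245,-0.995,0],0.176,0.26],[[-0.245,-0.995,0],0.176,0.26],[[-0.245,-0.995,0],0.176,0.26],[[-0.245,-0.995,0],0.176,0.26],[[-0.245,-0.995,0],0.176,0.26],[[-0.245,-0.995,0],0.176,0.26],[[-0.245,-0.995,0],0.176,0.26],[[-0.245,-0.995,0],0.176,0.26],[[-0.245,-0.995,0],0.176,0.26],[[-0.245,-0.995,0],0.176,0.26],[[-0.245,-0.995,0],0.176,0.26],[[-0.245,-0.995,0],0.176,0.26],[[-0.245,-0.995,0],0.176,0.26],[[-0.245,-0.995,0],0.176,0.26],[[0,0,0],0,0.26],[[0,0,0],0,0.26]]'

```text
t: 48.8
eef_pos: [529.7, -451.8, 393.4]
tcp_rot: [-3.141, 0.001, 0.055]
ft_force: [-0.4, -0.6, 0.3]
opening: 0.631
grip_force: 0.0
```

```bash
python3 - <<'E'
from h import *
c=read_camera("side"); s=env.state(); e=s["eef_pos"]; print(e,s["tcp_rot"],w2px(c,[e[0],e[1],181]))
for d in cut_out("imp0",c):
    ys,xs=np.where(d["region"]); print(round(d["confidence"],2),np.round(d["at"]),xs.min(),xs.max(),ys.min(),ys.max(),np.round(px2w(c,d["at"],10)))
    if 272<d["at"][0]<282: print([(r,xs[ys==r].min(),xs[ys==r].max()) for r in range(ys.min(),ys.max(),5)])
E
```

```text
[ 530.24136188 -450.64178274  393.62471556] [-3.14082569e+00  4.52606331e-04  5.61816487e-02] [279.65950718 269.48714801]
0.9 [340. 300.] 326 349 280 317 [ 714. -404.   10.]
0.81 [247. 337.] 234 257 317 355 [ 445. -483.   10.]
0.77 [221. 313.] 214 234 289 331 [ 390. -393.   10.]
0.75 [275. 297.] 273 283 274 316 [ 544. -358.   10.]
[(274, np.int64(278), np.int64(280)), (279, np.int64(278), np.int64(281)), (284, np.int64(277), np.int64(280)), (289, np.int64(274), np.int64(280)), (294, np.int64(273), np.int64(280)), (299, np.int64(273), np.int64(282)), (304, np.int64(275), np.int64(283)), (309, np.int64(277), np.int64(283)), (314, np.int64(279), np.int64(282))]
0.71 [257. 230.] 248 265 225 237 [552. -21.  10.]
0.51 [252. 221.] 248 259 217 225 [547.  37.  10.]
```

Both trays lie in the case. The third tray is in line, so I pick it.

move_arm --commands '[[[0,0,-0.7],0,0.26],[[0,0,-0.62],0,0.26],[[0,0,0],0,0.26],[[0,0,0],0,0.26],[[0,0,0],0,-0.3],[[0,0,0],0,-0.3],[[0,0,0],0,-1],[[0,0,0],0,-1],[[0,0,0],0,-1],[[0,0,0],0,-1],[[0,0,0],0,-1],[[0,0,0],0,-1]]'

```text
t: 49.9
eef_pos: [530.5, -450.6, 354.8]
tcp_rot: [3.141, -0.0, 0.057]
ft_force: [-0.4, 0.5, 0.9]
opening: 0.266
grip_force: 30.0
```

move_arm --commands '[[[0,0,0.21],0,-1],[[0,0,0.21],0,-1],[[0,0,0],0,-1],[[0,0,0],0,-1]]'

```text
t: 50.23
eef_pos: [530.5, -450.6, 367.9]
tcp_rot: [3.141, -0.001, 0.057]
ft_force: [-0.3, -0.2, -1.4]
opening: 0.266
grip_force: 30.0
```

move_arm --commands '[[[-0.4,-0.02,0],0,-1],[[-0.4,-0.02,0],0,-1],[[-0.4,-0.02,0],0,-1],[[-0.4,-0.02,0],0,-1],[[0,0,0],0,-1]]'

```text
t: 50.65
eef_pos: [480.0, -453.4, 367.5]
tcp_rot: [-3.141, 0.001, 0.056]
ft_force: [0.3, 1.7, -1.4]
opening: 0.267
grip_force: 30.0
```

move_arm --commands '[[[0,0,1],0,-1],[[0.083,0.97,0],-0.189,-1],[[0.083,0.97,0],-0.189,-1],[[0.083,0.97,0],-0.189,-1],[[0.083,0.97,0],-0.189,-1],[[0.083,0.97,0],-0.189,-1],[[0.083,0.97,0],-0.189,-1],[[0.083,0.97,0],-0.189,-1],[[0.083,0.97,0],-0.189,-1],[[0.083,0.97,0],-0.189,-1],[[0.083,0.97,0],-0.189,-1],[[0.083,0.97,0],-0.189,-1],[[0.083,0.97,0],-0.189,-1],[[0.083,0.97,0],-0.189,-1],[[0,0,-0.8],0,-1],[[0,0,-0.8],0,-1],[[0,0,-0.8],0,-1],[[0,0,-0.75],0,-1],[[0,0,0],0,-1],[[0,0,0],0,-1]]'

```text
t: 52.32
eef_pos: [514.9, -74.8, 302.6]
tcp_rot: [-3.141, 0.002, -0.139]
ft_force: [0.6, -0.4, -0.7]
opening: 0.269
grip_force: 29.7
```

move_arm --commands '[[[0,0,-0.1],0,-1],[[0,0,0],0,-1],[[0,0,0],0,-1]]'

```text
t: 52.57
eef_pos: [514.9, -74.8, 300.6]
tcp_rot: [3.141, -0.001, -0.139]
ft_force: [0.2, -0.3, -0.7]
opening: 0.271
grip_force: 29.7
```

move_arm --commands '[[[0,0,-0.06],0,-1],[[0,0,0],0,-1],[[0,0,0],0,-1]]'

```text
t: 52.82
eef_pos: [514.8, -74.7, 298.2]
tcp_rot: [3.141, -0.0, -0.139]
ft_force: [0.1, 0.0, -0.5]
opening: 0.265
grip_force: 29.7
```

move_arm --commands '[[[0,0,-0.06],0,-1],[[0,0,0],0,-1],[[0,0,0],0,-1]]'

```text
t: 53.07
eef_pos: [515.3, -75.0, 297.2]
tcp_rot: [3.141, -0.003, -0.139]
ft_force: [-0.4, -2.1, 9.6]
opening: 0.269
grip_force: 29.9
```

move_arm --commands '[[[0,0,-0.03],0,-1],[[0,0,0],0,-1],[[0,0,0],0,-1]]'

```text
t: 53.32
eef_pos: [515.5, -75.2, 296.9]
tcp_rot: [3.14, -0.004, -0.139]
ft_force: [-0.3, -4.3, 16.2]
opening: 0.267
grip_force: 30.0
```

move_arm --commands '[[[0.16,-0.023,-0.01],0,-1],[[0.16,-0.023,-0.02],0,-1],[[0.16,-0.023,-0.02],0,-1],[[0.16,-0.023,-0.03],0,-1],[[0,0,0],0,-1]]'

```text
t: 53.73
eef_pos: [535.1, -77.9, 293.9]
tcp_rot: [3.141, -0.003, -0.139]
ft_force: [0.0, -1.5, 11.6]
opening: 0.266
grip_force: 30.1
```

move_arm --commands '[[[0.2,-0.029,-0.05],0,-1],[[0.2,-0.029,-0.06],0,-1],[[0.2,-0.029,-0.07],0,-1],[[0.2,-0.029,-0.08],0,-1],[[0.2,-0.029,-0.09],0,-1],[[0.2,-0.029,-0.1],0,-1],[[0,0,0],0,-1]]'

```text
t: 54.32
eef_pos: [571.3, -83.1, 279.9]
tcp_rot: [3.141, -0.003, -0.139]
ft_force: [2.5, -0.2, 8.0]
opening: 0.266
grip_force: 30.0
```

move_arm --commands '[[[0.27,-0.039,-0.18],0,-1],[[0.26,-0.037,-0.19],0,-1],[[0.24,-0.034,-0.22],0,-1],[[0.22,-0.032,-0.24],0,-1],[[0.19,-0.028,-0.26],0,-1],[[0.18,-0.026,-0.27],0,-1],[[0,0,0],0,-1]]'

```text
t: 54.9
eef_pos: [611.5, -88.7, 237.4]
tcp_rot: [3.142, 0.0, -0.139]
ft_force: [1.9, -0.9, 2.7]
opening: 0.268
grip_force: 30.0
```

move_arm --commands '[[[0.15,-0.021,-0.29],0,-1],[[0.13,-0.019,-0.3],0,-1],[[0.1,-0.014,-0.31],0,-1],[[0.08,-0.011,-0.31],0,-1],[[0,0,0],0,-1],[[0,0,0],0,-1]]'

```text
t: 55.4
eef_pos: [624.3, -90.4, 201.2]
tcp_rot: [-3.141, 0.002, -0.139]
ft_force: [-0.4, 0.6, 0.6]
opening: 0.269
grip_force: 30.0
```

move_arm --commands '[[[0.02,0,-0.1],0,-1],[[0,0,0],0,-1],[[0,0,0],0,-0.25],[[0,0,0],0,-0.25],[[0,0,0],0,-0.25],[[0,0,0],0,-0.25],[[0,0,0.5],0,-0.25],[[0,0,1],0,-0.25],[[0,0,1],0,-0.25],[[0,0,1],0,-0.25],[[0,0,1],0,0],[[0,0,1],0,0],[[0,0,1],0,0],[[0,0,0],0,0]]'

```text
t: 56.57
eef_pos: [625.5, -90.5, 400.5]
tcp_rot: [3.141, -0.009, -0.139]
ft_force: [0.6, 0.5, 1.1]
opening: 0.497
grip_force: 0.0
```

move_arm --commands '[[[-0.3,-1,0.1],0,0],[[-0.3,-1,0.1],0,0],[[-0.3,-1,0.1],0,0],[[-0.3,-1,0.1],0,0],[[-0.3,-1,0.1],0,0],[[-0.3,-1,0.1],0,0],[[-0.3,-1,0.1],0,0],[[-0.3,-1,0.1],0,0],[[-0.3,-1,0.1],0,0],[[-0.3,-1,0.1],0,0],[[-0.3,-1,0.1],0,0],[[-0.3,-1,0.1],0,0],[[0,0,0],0,0]]'

```text
t: 57.65
eef_pos: [515.3, -455.0, 430.0]
tcp_rot: [3.14, -0.0, -0.143]
ft_force: [0.5, 0.7, -0.1]
opening: 0.499
grip_force: 0.0
```

```bash
python3 - <<'E'
from h import *
a=read_camera("top"); b=read_camera("side")
A=cv2.resize(a["image"][140:240,105:305,::-1],None,fx=3.9,fy=2.9*3.9/2.9,interpolation=cv2.INTER_CUBIC)[:300]
B=cv2.resize(b["image"][145:250,190:350,::-1],None,fx=2.8,fy=2.8,interpolation=cv2.INTER_CUBIC)
A=cv2.resize(a["image"][140:235,105:305,::-1],None,fx=3,fy=3,interpolation=cv2.INTER_CUBIC)
o=np.zeros((A.shape[0]+B.shape[0],600,3),np.uint8); o[:A.shape[0],:A.shape[1]]=A; o[A.shape[0]:,:B.shape[1]]=B; cv2.imwrite("pics/final.png",o); print(o.shape, env.state()["eef_pos"])
E
```

```text
(579, 600, 3) [ 516.64071318 -451.38112703  429.57453889]
```

View pics/final.png

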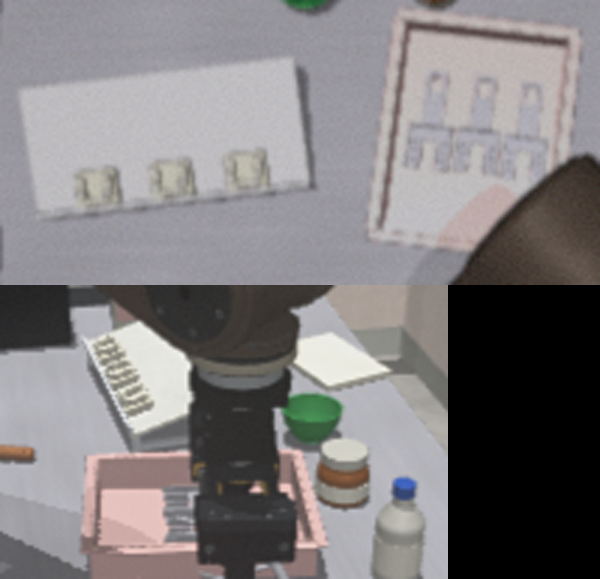

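The three casts, at (97,185), (172,177) and (246,168), sit square against the backstop with teeth up. The three trays, at about (428,120), (480,120) and (528,120), lie flat inside the case. The gripper touches nothing, so I hand in.

```bash
python3 -c "
from cell import env
print(env.job_done())"
```

```text
the job is handed in; nothing more can be done
None
```

The job is handed in at about 58 s. All three casts are teeth up against the rack's backstop. After that, all three steel trays were laid flat inside the case, and the other things on the bench were not touched.

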